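Draw the grinder mounting plate home in its bench dock and pin it

TASK

Draw the rubber-faced mounting plate back towards you in its bench dock until it is fully home and its draw pin sticks out through the front bracket: there is nothing to hold, so press on its top with shut fingertips, firmly but not hard, and drag it. Then take the hairpin clip out of the wooden block and push it straight down through the cross hole of the draw pin until its bow snaps round the pin, and let go. Leave everything else on the bench where it is.

Things in the scene. Friction and masses are not known exactly. Their poses are not given: they have to be found in the camera images.
- dock: grey steel bench dock, fixed, 257 long (x) by 190 wide (y) mm, origin on the bench under its middle. Its x axis points from the front bracket (operator's end) to the yellow bridge, y across, z up; plate and draw pin always lie parallel to it. Two dark guide rails (inner faces y = -67, +67) carry 4 mm lips over the plate's edges, 58 to 85 mm either side, tops 72 mm high
- bridge (a point): middle of the front top edge of the yellow keeper bridge at the dock's rear, 78.5 mm high, underside 68 mm. It spans the dock and covers everything from here 80 mm along the dock's +x; the plate's rear edge always stays under it, so it cannot be reached
- bracket (a point): middle of the front top edge of the dock's front bracket: an upright 10 mm thick (along +x from here), 80 mm wide, 67 mm high; draw pin passes through a bush in it. Two low gussets (50 mm high, 8 mm wide, 31 mm either side of the middle) stand out 17 mm before it
- plate (a joint): how far (m) the mounting plate stands from home along the dock's +x: 0 is fully home at its stop, 0.060 fully away. It stays where left and needs a pull of about 6 N however hard it is pressed. Friction of fingertips on its rubber is 0.45 or more, so press with roughly 20 N; over 35 N tears the rubber facing
- plate_mid (a point): middle of the top of the mounting plate: aluminium with a black rubber face, 150 (x) by 130 (y) by 12 mm, top 66 mm above the bench, flat, nothing a finger can hook. Axes as the dock's. Moves with joint plate; at home it lies at x = -13 mm in the dock's frame
- pin_hole (a point): middle of the vertical 8 by 8 mm cross hole in the draw pin: round steel bar, diameter 18, along the dock's x, axis 54 mm above the bench, nose 12 mm before the hole. Moves with the plate. Away from home it is hidden behind the bracket; at home it is 6 mm before the bracket's front face (dock x = -106 mm) with free air above and below. Axes as the dock's
- clip: steel hairpin (R) clip, 5 mm wire, 90 mm tall, upright in the block at the start. Origin on the straight leg's axis at the middle of the bow: it comes to point pin_hole when home. z up, towards the coil. Straight leg down to z = -42 mm, round end. The sprung bow leg is on the +y side, throat at z = -11, flared foot at z = -27, y = +16; either side of the draw pin will do
- clip_bow (a joint): opening (rad) of the sprung bow leg (3 N m/rad): 0 relaxed, about 0.12 while its throat passes the pin, 0.01 to 0.05 when it hugs it. Pushing it on takes 5 to 15 N, from 20 mm to 12 mm above home; then it snaps on, draws itself down and holds itself
- clip_coil (a point): middle of the clip's coil, the part to hold: 28 mm wide (clip's y) by 12 mm thick (clip's x) by 26 mm high, 35 mm above the clip's origin. Held across the 28 mm width, both legs stay free
- rack: fixed hardwood block 56 (x) by 80 (y) by 74 mm high, origin under its middle. A slot 8 by 28 mm in its top, 68 mm deep, long along its y, holds the clip's legs; the coil rests on the block's top, its underside 74 mm above the bench. The clip lifts straight out (65 mm)
- jar: bystander: clear screw-top jar, 68 mm across, 100 mm tall, origin under its middle
- wrench: bystander: open-end wrench 190 mm long, lying
- driver: bystander: screwdriver 200 mm long, lying
- hammer: bystander: hammer 280 mm long, lying
- tape: bystander: roll of yellow tape, 90 mm across, 24 mm high, lying
- muffs: bystander: yellow ear defenders standing on their cups, about 160 mm wide, 146 mm high

How it is judged:
On the way, in this order (a step that is already met when the one before it is completed fails the run):
1. the mounting plate is drawn fully home (value of joint plate below 0.004 m), for 0.2 s.
2. the clip is down through the cross hole and its bow hugs the draw pin (horizontal distance between clip and pin_hole below 0.004 m and z of clip in the frame of pin_hole between -0.006 and 0.006 m and value of joint clip_bow below 0.1 rad), for 0.2 s.
At the end, for the whole second after the job is handed in: the plate is home (within 4 mm), the clip stands upright (within 0.2 rad) through the draw pin's cross hole with its bow round the pin (origin within 4 mm sideways and 6 mm in height of the hole's middle, bow leg within 0.1 rad of relaxed), at rest and let go (all of step 2 and value of joint plate below 0.004 m and angle between clip's own z axis and vertical below 0.2 rad and linear speed of clip below 0.02 m/s); the robot touches nothing.
It fails at once if the plate is pressed harder than 35 N (contact force between the fingers and plate above 35 N).
It fails at once if a bystander is moved more than 30 mm (distance of any of jar, wrench, driver, hammer, tape, muffs from where it was at the start of the episode above 0.03 m).
It also fails if it takes over 72 s, if anything falls off the work surface, if the arm or the gripper's body presses on something with over 40 N, if the wrist force passes 120 N, or if a joint passes its speed limit or range.

ROBOT

A 7-joint arm with a two-finger parallel gripper is mounted at the origin on the work surface. World frame = base frame: x ahead of the robot, y to its left, z up, the work surface at z = 0. Lengths are in m, angles in rad, forces in N, time in s.
With the tool pointing down it reaches from about 0.425 to 0.875 m from the base axis. Payload 4.7 kg.
Tool frame: the origin (TCP) lies midway between the tips of the shut fingers; the grasp point (between the pads) lies 19 mm behind it; z points along the fingers, x is the direction in which the jaws open and shut, and the axes are right-handed (so a half turn about z gives the same grasp; the last joint's range is limited). The gripper opens to 85 mm and grips with 20 to 120 N. Pads are 22 mm wide; open, the fingers measure 114 mm over their backs; the gripper's body (76 mm by 85 mm) begins 54 mm behind the grasp point. The pads swing forward as they close: fully open they stand 13 mm farther back than shut.
Start: joints at [1.126, 0.321, -0.07, 1.45, 0.023, 1.371, -0.057], TCP at [0.288, -0.583, 0.231] pointing down, gripper open.
Joint ranges: [-2.86, 2.86], [-0.3, 2.09], [-1.38, 1.24], [0.06, 2.45], [-1.56, 4.7], [0.09, 2.05], [-2.69, 2.69]. Speed limits (rad/s): [2.57, 2.57, 3.14, 3.14, 3.14, 3.14, 3.14].

INTERFACE

Orientations are given as a unit quaternion [w, x, y, z].
In Python, from cell import bot gives the robot as it stands.
- The arm moves only by the tool arm_command, never from a script. Its argument "moves" is a list of rows, each a list of 3 entries, a list of its own where there are three numbers: the turn, a rotation vector about the tool's x, y, z each as a share of pi/2 rad, from -1 to 1, then the shift along the tool's x, y, z each as a share of 25 cm, from -1 to 1, then the closure, from 0 (fully open) to 1 (shut). In form: [[[rx, ry, rz], [tx, ty, tz], fingers], ...]. A call has 1 to 5 rows; each row shifts and turns the commanded pose from where the row before left it, along the tool's axes as they then stand; what a row does not reach is not made up. A row lasts 1/10 s, in which the tool goes at most 50 mm and 8.59 degrees, less where a joint would pass 70% of its speed; a pose out of reach is approached as far as the arm can. A call with a number of a shift or a turn outside -1 to 1 is refused whole. A call with a gripper value outside its range is refused whole. The fingers move at their own pace and stop on an object; "grip_force" is the grip in N (left out, the last holds). Time passes only in rows, so rows that do not move let the fingers close. It gives the time, the measured TCP pose, the force and the opening at its end, in the units of the state.
- bot.get_state(): the state, without advancing time (a new reading comes with each control period).
- bot.read_camera(name): name is "scene" or "top" or "wrist"; returns (picture, depth): 384x512x3 uint8, red, green, blue; 384x512 float32, m along the optical axis (not along the pixel's ray), 0 where there is no reading.
- bot.camera_model(name): a dict with "fx", "fy", "cx", "cy" (pixels), "R" (3x3) and "t" (3): a world point X has camera coordinates R X + t. Camera axes: x right, y down, z forward; pixel columns grow to the right and rows downward; lengths in m; the calibration is good to about 2 mm. A picture is of the moment at which its call begins: read the wrist's pose just before it. camera_model takes no time and is no camera call; for the wrist camera it gives the pose at the moment of the call.
- bot.hand_in(): hands the job in, once; it reports no verdict.
The state is a dict: "clock": time; "joint_positions": joint angles; "joint_velocities": joint speeds; "effort": joint torques, N m; "eef_pos": TCP position; "ee_rot": TCP orientation; "force": force on the tool from outside, world axes, zero at the start; "moment": the same for the moment, N m; "finger_gap": finger opening in m.
Only numpy, scipy, OpenCV 4.12 (cv2) and the standard library are available. Lean on these libraries where they do the work, as an engineer would, in place of code of your own. Each camera call takes 0.05 s, during which the arm holds its last target.

## Working session

There is one attempt and no reset: what is moved stays moved. The work goes in short steps, Python scripts to look and compute and a tool call to move; the robot and the scene stay as the last step left them, time stands still between calls to the robot, and variables do not carry over. Pictures are saved under pics/ and viewed, and the job is handed in when it is done.

Besides the shell and the picture viewer there is one more tool, called after "Emit:" by a JSON object that holds its "op" and its "data", one argument or row to a line. arm_command: Moves the arm, as the interface text tells. Shift numbers are shares of 25 cm and turn numbers shares of pi/2 rad, none past 1 either way. Its arguments: {"type":"object","properties":{"moves":{"type":"array","items":{"type":"array"}},"grip_force":{"type":"number"}},"required":["moves"]}

```bash
mkdir -p pics; ls
cat > h.py <<'E'
import numpy as np, cv2
from cell import bot
def snap(n,f):
    m=bot.camera_model(n); p,d=bot.read_camera(n)
    cv2.imwrite(f'pics/{f}.png',p[:,:,::-1]); np.savez(f'pics/{f}.npz',p=p,d=d,**{k:np.array(v) for k,v in m.items()})
    return p,d,m
def load(f):
    z=np.load(f'pics/{f}.npz'); return z['p'],z['d'],{k:z[k] for k in('fx','fy','cx','cy','R','t')}
def plane(m,u,v,z):
    r=np.array([(u-m['cx'])/m['fx'],(v-m['cy'])/m['fy'],1.]); R=np.array(m['R']);C=-R.T@np.array(m['t']); r=R.T@r
    return C+r*(z-C[2])/r[2]
def pt(m,d,u,v):
    Z=d[int(v),int(u)]; R=np.array(m['R']); return R.T@(np.array([(u-m['cx'])/m['fx']*Z,(v-m['cy'])/m['fy']*Z,Z])-np.array(m['t']))
def cloud(m,d):
    v,u=np.indices(d.shape); c=np.stack([(u-m['cx'])/m['fx']*d,(v-m['cy'])/m['fy']*d,d],-1)-np.array(m['t'])
    return c@np.array(m['R'])
def proj(m,X):
    c=np.array(m['R'])@np.array(X)+np.array(m['t']); return c[0]/c[2]*m['fx']+m['cx'],c[1]/c[2]*m['fy']+m['cy']
E
python3 - <<'E'
from h import *
s=bot.get_state(); print(s)
for n in('scene','top','wrist'):
    p,d,m=snap(n,n+'0'); print(n,m['fx'],-np.array(m['R']).T@m['t'],np.array(m['R'])[2])
E
```

```text
pics
{'clock': 0.0, 'joint_positions': array([ 1.12609167,  0.32180844, -0.0701212 ,  1.45166798,  0.02257073,
        1.37078245, -0.05690825]), 'joint_velocities': array([ 1.17793351e-05, -2.20526854e-03,  3.92904702e-04, -9.70815884e-04,
        5.84587609e-06, -2.51772346e-04,  1.03072434e-03]), 'effort': array([-5.87388126e-05, -4.93577385e+01, -3.81863806e-01, -3.14331508e+01,
        1.31583918e-02,  1.13233540e-02,  5.13236864e-05]), 'eef_pos': array([ 0.28762067, -0.58231007,  0.23023674]), 'ee_rot': array([-4.71257503e-04,  8.49388335e-01, -5.27767538e-01, -8.12789708e-04]), 'force': array([ 0.18125466, -0.09011297,  0.11912266]), 'moment': array([-0.00067619, -0.04362845,  0.00501801]), 'finger_gap': 0.08555652177455746}
scene 457.8375631074771 [ 1.09055903 -0.55511115  1.10130566] [-0.43698365  0.40055883 -0.80535576]
top 377.8992574120023 [ 0.31596887 -0.05318186  1.25495691] [ 0.16514775  0.01344416 -0.9861772 ]
wrist 318.34196957956897 [ 0.36267248 -0.5451151   0.37310139] [-0.29083484 -0.14150827 -0.94625076]
```

View pics/scene0.png

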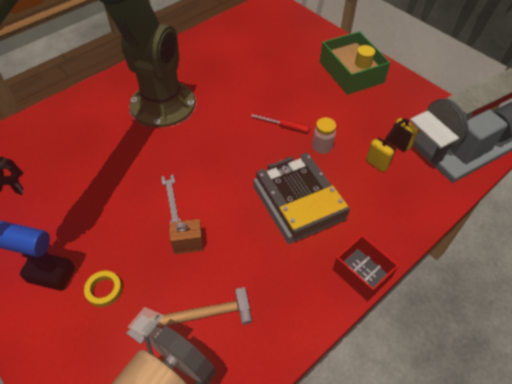

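View pics/top0.png

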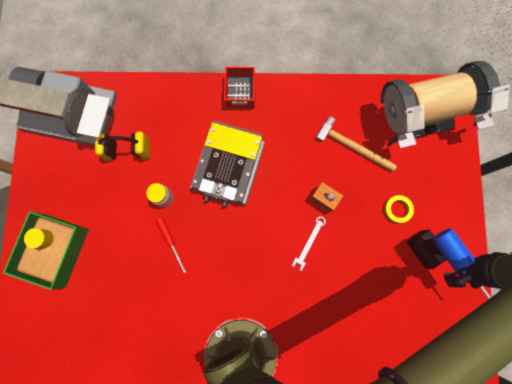

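View pics/wrist0.png

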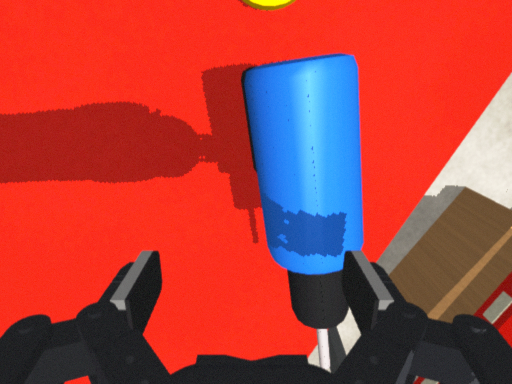

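The three views show the dock at top (228,165) / scene (300,197), the wooden block at top (326,196) / scene (186,235), and the gripper close above a blue drill. I'll enlarge the dock and block.

Run:
```python
from h import *
p,d,m=load('top0'); q,e,n=load('scene0')
a=cv2.resize(p[110:220,180:280],None,fx=4,fy=4,interpolation=2); b=cv2.resize(p[170:225,300:350],None,fx=8,fy=8,interpolation=2)
c=cv2.resize(q[145:250,245:355],None,fx=4,fy=4,interpolation=2)
im=np.zeros((600,800,3),np.uint8); im[:440,:400]=a; im[:440,400:800]=b
cv2.imwrite('pics/c1.png',im[:440,:,::-1]); 
g=cv2.resize(q[210:260,160:210],None,fx=7,fy=7,interpolation=2)
im=np.zeros((420,800,3),np.uint8); im[:420,:440]=c; im[:350,440:790]=g
cv2.imwrite('pics/c2.png',im[:,:,::-1])
for u,v in((236,138),(229,165),(205,196),(326,186),(326,205),(330,197)): print(u,v,pt(m,d,u,v).round(3))
for u,v in((316,210),(300,185),(270,175),(186,235),(186,225)): print('s',u,v,pt(n,e,u,v).round(3))
```

```text
236 138 [0.687 0.027 0.077]
229 165 [0.601 0.048 0.06 ]
205 196 [0.501 0.125 0.044]
326 186 [ 0.534 -0.262  0.073]
326 205 [ 0.473 -0.262  0.071]
330 197 [ 0.494 -0.269  0.101]
s 316 210 [0.692 0.03  0.078]
s 300 185 [0.598 0.064 0.067]
s 270 175 [0.508 0.032 0.054]
s 186 235 [ 0.518 -0.276  0.071]
s 186 225 [ 0.504 -0.264  0.09 ]
```

View pics/c1.png

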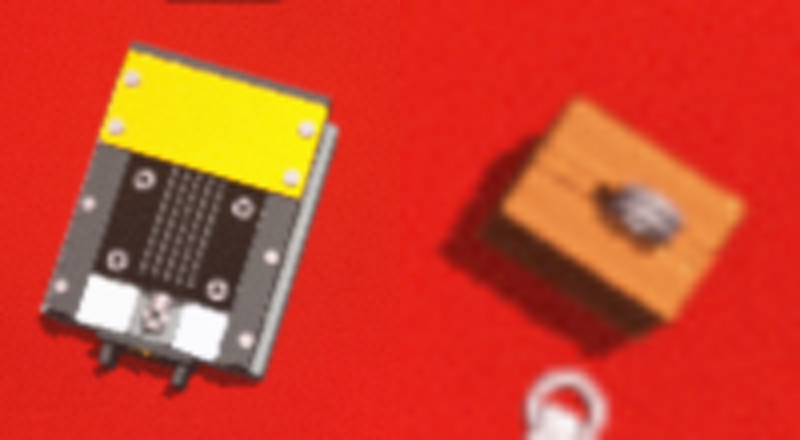

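View pics/c2.png

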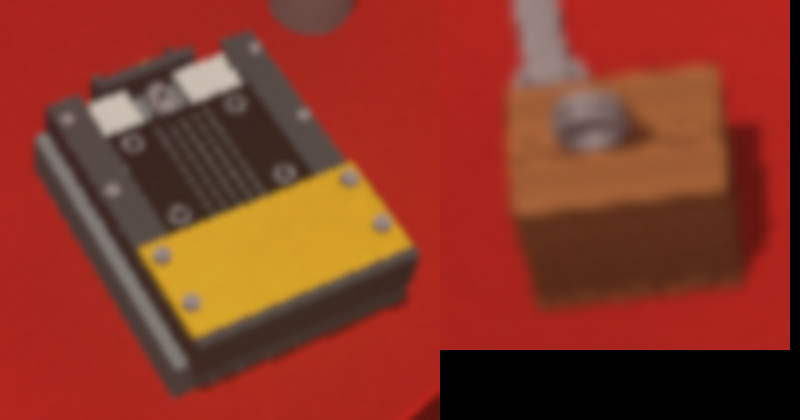

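```bash
cat > dock.py <<'E'
from h import *
def dock(f,box):
    p,d,m=load(f); hsv=cv2.cvtColor(p,cv2.COLOR_RGB2HSV)
    mk=cv2.inRange(hsv,(18,140,110),(35,255,255)); k=np.zeros_like(mk); x0,y0,x1,y1=box; k[y0:y1,x0:x1]=1; mk*=k
    c=max(cv2.findContours(mk,0,1)[0],key=cv2.contourArea)[:,0]
    X=np.array([plane(m,u,v,.0785)[:2] for u,v in cv2.convexHull(c)[:,0]])
    r=cv2.minAreaRect((X*1000).astype(np.float32)); print(f,r, cv2.boxPoints(r).round(1).tolist())
    z=cloud(m,d)[cv2.erode(mk,np.ones((5,5)))>0][:,2]; print('z',np.median(z))
def rack(f,box):
    p,d,m=load(f); hsv=cv2.cvtColor(p,cv2.COLOR_RGB2HSV); P=cloud(m,d)
    x0,y0,x1,y1=box; k=np.zeros(d.shape,bool); k[y0:y1,x0:x1]=1
    k&=(abs(P[:,:,2]-.074)<.006)
    X=P[k]; print('rackz',np.median(X[:,2])); 
    r=cv2.minAreaRect((X[:,:2]*1000).astype(np.float32)); print(f,r)
    k=np.zeros(d.shape,bool); k[y0:y1,x0:x1]=1; k&=(P[:,:,2]>.085)
    X=P[k]; print('coil',X.mean(0),X.min(0),X.max(0),len(X)); print(cv2.minAreaRect((X[:,:2]*1000).astype(np.float32)))
E
python3 - <<'E'
from dock import *
dock('top0',(190,110,280,200)); dock('scene0',(245,145,355,245))
rack('top0',(305,175,350,220));rack('scene0',(165,215,207,260))
print(bot.camera_model('wrist')['R'])
s=bot.get_state()
from scipy.spatial.transform import Rotation as R
w,x,y,z=s['ee_rot'];M=R.from_quat([x,y,z,w]).as_matrix(); print(M); m=bot.camera_model('wrist'); C=-m['R'].T@m['t']; print(M.T@(C-s['eef_pos']))
E
```

```text
top0 ((677.7733154296875, 35.86772918701172), (171.13662719726562, 83.29006958007812), 74.1264419555664) [[614.2999877929688, -35.0], [694.4000244140625, -57.79999923706055], [741.2000122070312, 106.80000305175781], [661.0999755859375, 129.60000610351562]]
z 0.07722684789954998
scene0 ((677.914306640625, 31.21253204345703), (170.4456787109375, 82.6263656616211), 74.34461975097656) [[615.0999755859375, -39.70000076293945], [694.7000122070312, -62.0], [740.7000122070312, 102.0999984741211], [661.0999755859375, 124.4000015258789]]
z 0.07697248174826837
rackz 0.07286290199067352
top0 ((502.1807861328125, -265.48077392578125), (80.10462188720703, 56.55770492553711), 56.47954559326172)
coil [ 0.46988599 -0.23653723  0.27893795] [ 0.31596887 -0.28278128  0.08781146] [ 0.50874677 -0.05318186  1.25495691] 38
((414.35369873046875, -160.4732666015625), (25.96233558654785, 289.9826965332031), 37.404327392578125)
rackz 0.07267505996610396
scene0 ((504.8310546875, -269.7052917480469), (79.77005004882812, 59.264312744140625), 56.505943298339844)
coil [ 0.58385178 -0.31590516  0.23655319] [ 0.49004649 -0.55511115  0.08645687] [ 1.09055903 -0.26350461  1.10130566] 57
((789.5135498046875, -420.409423828125), (26.997669219970703, 659.0623168945312), 63.548301696777344)
[[ 0.44354002 -0.89625226 -0.00203371]
 [-0.84779376 -0.42029261  0.32341901]
 [-0.29071977 -0.1417251  -0.94625367]]
[[ 4.42859336e-01 -8.96590801e-01 -7.37911869e-04]
 [-8.96589780e-01 -4.42859946e-01  1.35435887e-03]
 [-1.54109732e-03  6.18137696e-05 -9.99998811e-01]]
[-0.00037871 -0.08380625 -0.14279757]
```

```bash
cat > plan.py <<'E'
from h import *
from scipy.spatial.transform import Rotation as R
def pose():
    s=bot.get_state(); w,x,y,z=s['ee_rot']; return s['eef_pos'],R.from_quat([x,y,z,w]),s
def down(deg): # tool x at deg, z down
    a=np.radians(deg); X=np.array([np.cos(a),np.sin(a),0]); Z=np.array([0,0,-1.]); return R.from_matrix(np.stack([X,np.cross(Z,X),Z],1))
def plan(T,deg,n,start=None):
    p,r,s=pose() if start is None else start
    q=down(deg); rv=(r.inv()*q).as_rotvec()
    d=rv/n; print('rot/row',(d/(np.pi/2)).round(3), 'deg',np.degrees(np.linalg.norm(d)))
    for i in range(n):
        ri=r*R.from_rotvec(d*i); print(i,(ri.inv().apply((T-p)/n)/.25).round(3).tolist())
def rel(deg,v): print((down(deg).inv().apply(v)/.25).round(4))
E
python3 - <<'E'
from plan import *
plan(np.array([.543,.07,.30]),74.2,20)
E
```

```text
rot/row [-0.     0.    -0.077] deg 6.895675796845295
0 [-0.094, -0.104, -0.014]
1 [-0.081, -0.114, -0.014]
2 [-0.067, -0.123, -0.014]
3 [-0.052, -0.13, -0.014]
4 [-0.036, -0.136, -0.014]
5 [-0.019, -0.139, -0.014]
6 [-0.002, -0.14, -0.014]
7 [0.014, -0.139, -0.014]
8 [0.031, -0.137, -0.014]
9 [0.047, -0.132, -0.014]
10 [0.063, -0.125, -0.014]
11 [0.077, -0.117, -0.014]
12 [0.091, -0.107, -0.014]
13 [0.103, -0.095, -0.014]
14 [0.114, -0.082, -0.014]
15 [0.123, -0.068, -0.014]
16 [0.13, -0.053, -0.014]
17 [0.135, -0.037, -0.014]
18 [0.139, -0.02, -0.014]
19 [0.14, -0.003, -0.014]
```

Emit:
{"op": "arm_command", "data": {
  "moves": [
    [[0,0,-0.077],[-0.094,-0.104,-0.06],0],
    [[0,0,-0.077],[-0.081,-0.114,-0.06],0],
    [[0,0,-0.077],[-0.067,-0.123,-0.06],0],
    [[0,0,-0.077],[-0.052,-0.13,-0.05],0.3],
    [[0,0,-0.077],[-0.036,-0.136,-0.05],1]
  ]
}}

```text
clock: 0.65
eef_pos: [0.3518, -0.4181, 0.3016]
ee_rot: [0.0, 0.969, -0.249, -0.0]
force: [0.3, -1.2, 1.4]
finger_gap: 0.0588
```

Emit:
{"op": "arm_command", "data": {
  "moves": [
    [[0,0,-0.077],[-0.019,-0.139,0],1],
    [[0,0,-0.077],[-0.002,-0.14,0],1],
    [[0,0,-0.077],[0.014,-0.139,0],1],
    [[0,0,-0.077],[0.031,-0.137,0],1],
    [[0,0,-0.077],[0.047,-0.132,0],1]
  ]
}}

```text
clock: 1.15
eef_pos: [0.4148, -0.2547, 0.3012]
ee_rot: [0.0, 0.999, 0.051, -0.0]
force: [1.1, 1.0, -0.2]
finger_gap: -0.0005
```

Emit:
{"op": "arm_command", "data": {
  "moves": [
    [[0,0,-0.077],[0.063,-0.125,0],1],
    [[0,0,-0.077],[0.077,-0.117,0],1],
    [[0,0,-0.077],[0.091,-0.107,0],1],
    [[0,0,-0.077],[0.103,-0.095,0],1],
    [[0,0,-0.077],[0.114,-0.082,0],1]
  ]
}}

```text
clock: 1.65
eef_pos: [0.4774, -0.0911, 0.3012]
ee_rot: [0.0, 0.938, 0.346, -0.0]
force: [-0.7, -0.4, 0.3]
finger_gap: -0.0002
```

Emit:
{"op": "arm_command", "data": {
  "moves": [
    [[0,0,-0.077],[0.123,-0.068,0.05],1],
    [[0,0,-0.077],[0.13,-0.053,0.05],1],
    [[0,0,-0.077],[0.135,-0.037,0.05],1],
    [[0,0,-0.077],[0.139,-0.02,0.05],1],
    [[0,0,-0.077],[0.14,-0.003,0.05],1]
  ]
}}

```text
clock: 2.15
eef_pos: [0.5395, 0.0727, 0.2382]
ee_rot: [0.0, 0.793, 0.61, -0.0]
force: [0.3, -0.1, 0.2]
finger_gap: 0.0001
```

Emit:
{"op": "arm_command", "data": {
  "moves": [
    [[0,0,0],[0,0,0],1],
    [[0,0,0],[0,0,0],1]
  ]
}}

```text
clock: 2.35
eef_pos: [0.5389, 0.072, 0.2382]
ee_rot: [-0.0, 0.794, 0.608, -0.001]
force: [0.3, -0.3, -0.1]
finger_gap: 0.0001
```

Run:
```python
from plan import *
p,r,s=pose(); print(p,r.as_matrix().round(3),s['joint_positions'].round(2),s['clock'],s['finger_gap'])
snap('wrist','w1')
```

```text
[0.53893325 0.07203863 0.23815727] [[ 0.26   0.966 -0.002]
 [ 0.966 -0.26  -0.   ]
 [-0.    -0.001 -1.   ]] [ 0.5   0.15 -0.74  1.68  0.1   1.35  1.05] 2.35 8.329974570032185e-05
```

View pics/w1.png

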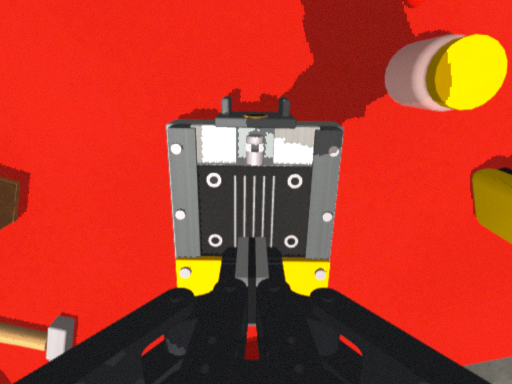

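The wrist view from the front shows the bracket at (256,120), pin with its cross hole at (256,147) behind it, plate front edge at row 165, bridge front edge at row 258. I'll measure these.

Run:
```python
from plan import *
p,d,m=load('w1'); P=cloud(m,d)
im=cv2.resize(p[85:285,155:355],None,fx=3,fy=3,interpolation=2); cv2.imwrite('pics/c3.png',im[:,:,::-1])
for n,u,v,z in(('brR',187,257,.0785),('brL',320,257,.0785),('bkt',216,123,.067),('bkt',294,123,.067),('plFL',199,166,.066),('plFR',310,166,.066),('hole',256,147,.063),('railLfront',172,125,.072),('railRfront',338,125,.072)):
    print(n,plane(m,u,v,z).round(4),pt(m,d,u,v).round(4))
for u in(206,230,256,300):
    print(u,[(v,*(P[v,u,[0,2]]*1000).round(0)) for v in range(100,262,6)])
```

```text
brR [ 0.6168 -0.0205  0.0785] [ 0.6196 -0.0225  0.0733]
brL [0.6542 0.1189 0.0785] [0.6583 0.1194 0.0722]
bkt [0.4887 0.0505 0.067 ] [0.4886 0.0506 0.0676]
bkt [0.5084 0.1239 0.067 ] [0.5083 0.1239 0.0676]
plFL [0.5258 0.0208 0.066 ] [0.5259 0.0207 0.0656]
plFR [0.5552 0.1304 0.066 ] [0.5559 0.1307 0.0638]
hole [0.5225 0.082  0.063 ] [0.5267 0.0812 0.0421]
railLfront [0.479  0.0098 0.072 ] [0.48   0.006  0.0582]
railRfront [0.5204 0.1639 0.072 ] [0.5273 0.1717 0.0375]
206 [(100, np.float64(467.0), np.float64(0.0)), (106, np.float64(473.0), np.float64(-1.0)), (112, np.float64(480.0), np.float64(-1.0)), (118, np.float64(487.0), np.float64(-1.0)), (124, np.float64(489.0), np.float64(47.0)), (130, np.float64(494.0), np.float64(55.0)), (136, np.float64(500.0), np.float64(53.0)), (142, np.float64(506.0), np.float64(54.0)), (148, np.float64(512.0), np.float64(54.0)), (154, np.float64(518.0), np.float64(55.0)), (160, np.float64(524.0), np.float64(53.0)), (166, np.float64(528.0), np.float64(66.0)), (172, np.float64(534.0), np.float64(66.0)), (178, np.float64(540.0), np.float64(66.0)), (184, n
[... 3445 characters left out ...]
6, np.float64(553.0), np.float64(65.0)), (172, np.float64(559.0), np.float64(65.0)), (178, np.float64(565.0), np.float64(67.0)), (184, np.float64(571.0), np.float64(66.0)), (190, np.float64(578.0), np.float64(66.0)), (196, np.float64(584.0), np.float64(66.0)), (202, np.float64(591.0), np.float64(66.0)), (208, np.float64(598.0), np.float64(66.0)), (214, np.float64(605.0), np.float64(66.0)), (220, np.float64(612.0), np.float64(66.0)), (226, np.float64(618.0), np.float64(67.0)), (232, np.float64(626.0), np.float64(66.0)), (238, np.float64(633.0), np.float64(66.0)), (244, np.float64(640.0), np.float64(66.0)), (250, np.float64(647.0), np.float64(67.0)), (256, np.float64(655.0), np.float64(67.0))]
```

View pics/c3.png

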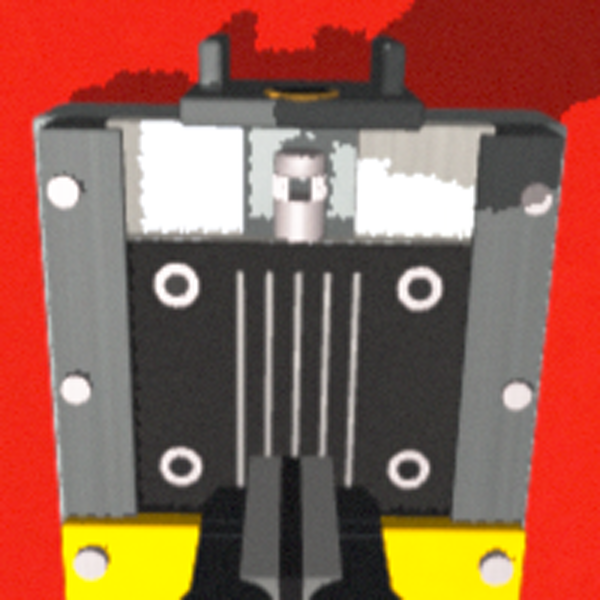

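Emit:
{"op": "arm_command", "data": {
  "moves": [
    [[0,0,0],[0.016,0.1,0.1],1],
    [[0,0,0],[0,0.092,0.16],1],
    [[0,0,0],[0,0,0.16],1],
    [[0,0,0],[0,0,0.12],1],
    [[0,0,0],[0,0,0.08],1]
  ]
}}

```text
clock: 2.9
eef_pos: [0.5856, 0.0599, 0.0814]
ee_rot: [-0.0, 0.795, 0.606, -0.002]
force: [0.2, 0.7, 1.3]
finger_gap: 0.0003
```

Emit:
{"op": "arm_command", "data": {
  "moves": [
    [[0,0,0],[0,0,0],1],
    [[0,0,0],[0,0,0],1]
  ]
}}

```text
clock: 3.1
eef_pos: [0.5871, 0.0614, 0.0846]
ee_rot: [0.0, 0.795, 0.607, -0.0]
force: [0.9, 0.7, 0.2]
finger_gap: -0.0002
```

Run:
```python
from plan import *
p,r,s=pose(); print(p,s['force'],s['clock'])
snap('wrist','w2');snap('scene','s2')
```

```text
[0.58714771 0.06135549 0.0845535 ] [0.87595062 0.66169645 0.15757555] 3.1
```

View pics/w2.png

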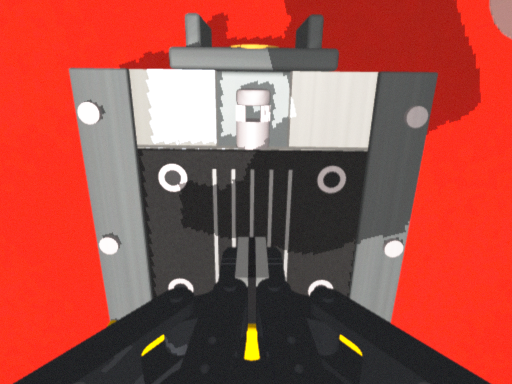

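The fingertips stand over the plate midline near (252,255), ~18 mm above the rubber. Descending gently.

Emit:
{"op": "arm_command", "data": {
  "moves": [
    [[0,0,0],[0,0,0.024],1],
    [[0,0,0],[0,0,0.024],1],
    [[0,0,0],[0,0,0.008],1],
    [[0,0,0],[0,0,0.004],1],
    [[0,0,0],[0,0,0],1]
  ]
}}

```text
clock: 3.7
eef_pos: [0.5866, 0.0629, 0.0686]
ee_rot: [-0.0, 0.794, 0.608, -0.0]
force: [0.0, -0.1, 0.0]
finger_gap: -0.0001
```

Emit:
{"op": "arm_command", "data": {
  "moves": [
    [[0,0,0],[0,0,0.004],1],
    [[0,0,0],[0,0,0],1]
  ]
}}

```text
clock: 3.9
eef_pos: [0.5868, 0.0628, 0.0678]
ee_rot: [0.0, 0.794, 0.608, -0.0]
force: [0.1, -0.5, 0.2]
finger_gap: 0.0001
```

Emit:
{"op": "arm_command", "data": {
  "moves": [
    [[0,0,0],[0,0,0.004],1],
    [[0,0,0],[0,0,0],1]
  ]
}}

```text
clock: 4.1
eef_pos: [0.5867, 0.0628, 0.0667]
ee_rot: [0.0, 0.794, 0.608, -0.0]
force: [0.2, 0.1, 0.5]
finger_gap: 0.0002
```

Emit:
{"op": "arm_command", "data": {
  "moves": [
    [[0,0,0],[0,0,0.004],1],
    [[0,0,0],[0,0,0],1]
  ]
}}

```text
clock: 4.3
eef_pos: [0.5869, 0.0629, 0.0662]
ee_rot: [0.0, 0.794, 0.608, 0.0]
force: [-0.6, -0.6, 2.8]
finger_gap: -0.0
```

Emit:
{"op": "arm_command", "data": {
  "moves": [
    [[0,0,0],[0,0,0.004],1],
    [[0,0,0],[0,0,0],1]
  ]
}}

```text
clock: 4.5
eef_pos: [0.5869, 0.0629, 0.0661]
ee_rot: [0.0, 0.794, 0.608, -0.0]
force: [-2.9, -1.1, 9.6]
finger_gap: 0.0001
```

Emit:
{"op": "arm_command", "data": {
  "moves": [
    [[0,0,0],[0,0,0.004],1],
    [[0,0,0],[0,0,0],1]
  ]
}}

```text
clock: 4.7
eef_pos: [0.587, 0.0628, 0.0661]
ee_rot: [0.001, 0.794, 0.608, -0.0]
force: [-5.1, -1.1, 14.7]
finger_gap: -0.0001
```

Emit:
{"op": "arm_command", "data": {
  "moves": [
    [[0,0,0],[0,0,0.003],1],
    [[0,0,0],[0,-0.004,0],1],
    [[0,0,0],[0,-0.004,0],1]
  ]
}}

```text
clock: 5.0
eef_pos: [0.5874, 0.0627, 0.0661]
ee_rot: [0.002, 0.794, 0.608, 0.002]
force: [0.2, -2.6, 12.5]
finger_gap: -0.0004
```

Emit:
{"op": "arm_command", "data": {
  "moves": [
    [[0,0,0],[0,-0.006,0],1],
    [[0,0,0],[0,-0.006,0],1],
    [[0,0,0],[0,-0.006,0],1]
  ]
}}

```text
clock: 5.3
eef_pos: [0.5854, 0.0635, 0.0661]
ee_rot: [0.004, 0.794, 0.608, 0.004]
force: [5.6, -2.3, 7.9]
finger_gap: 0.0
```

Emit:
{"op": "arm_command", "data": {
  "moves": [
    [[0,0,0],[0,-0.004,0.004],1],
    [[0,0,0],[0,-0.004,0.004],1],
    [[0,0,0],[0,-0.004,0],1]
  ]
}}

```text
clock: 5.6
eef_pos: [0.5844, 0.0638, 0.066]
ee_rot: [0.005, 0.794, 0.607, 0.005]
force: [4.4, -3.8, 15.7]
finger_gap: -0.0002
```

Emit:
{"op": "arm_command", "data": {
  "moves": [
    [[0,0,0],[0,-0.012,0.003],1],
    [[0,0,0],[0,-0.012,0],1],
    [[0,0,0],[0,-0.012,0],1]
  ]
}}

```text
clock: 5.9
eef_pos: [0.5765, 0.0661, 0.066]
ee_rot: [0.006, 0.794, 0.607, 0.006]
force: [5.9, -4.4, 17.8]
finger_gap: -0.0003
```

Run:
```python
from plan import *
snap('wrist','w3')
```

```text
(no output)
```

View pics/w3.png

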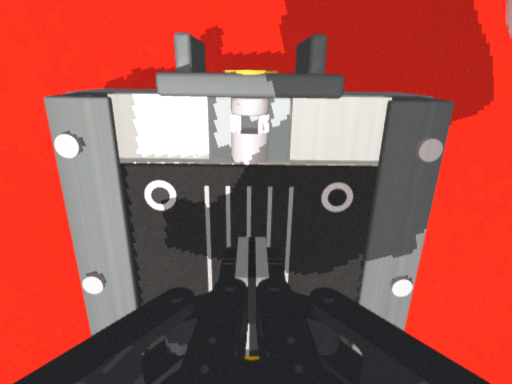

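The gap between plate edge (row 162) and bracket (row 95) has narrowed with the tips steady on the rubber: the plate follows. Continue.

Emit:
{"op": "arm_command", "data": {
  "moves": [
    [[0,0,0],[0,-0.016,0.001],1],
    [[0,0,0],[0,-0.016,0],1],
    [[0,0,0],[0,-0.016,0],1]
  ]
}}

```text
clock: 6.25
eef_pos: [0.5652, 0.0693, 0.066]
ee_rot: [0.006, 0.794, 0.607, 0.006]
force: [4.9, -3.3, 19.7]
finger_gap: 0.0001
```

Emit:
{"op": "arm_command", "data": {
  "moves": [
    [[0,0,0],[0,-0.016,0],1],
    [[0,0,0],[0,-0.016,0],1],
    [[0,0,0],[0,-0.012,0],1]
  ]
}}

```text
clock: 6.55
eef_pos: [0.5546, 0.0723, 0.066]
ee_rot: [0.006, 0.794, 0.607, 0.006]
force: [5.3, -4.1, 19.7]
finger_gap: 0.0001
```

Emit:
{"op": "arm_command", "data": {
  "moves": [
    [[0,0,0],[0,-0.01,0],1],
    [[0,0,0],[0,-0.008,0],1]
  ]
}}

```text
clock: 6.75
eef_pos: [0.5503, 0.0735, 0.066]
ee_rot: [0.006, 0.794, 0.607, 0.006]
force: [4.9, -3.4, 20.5]
finger_gap: -0.0002
```

Emit:
{"op": "arm_command", "data": {
  "moves": [
    [[0,0,0],[0,-0.006,0],1],
    [[0,0,0],[0,-0.004,0],1]
  ]
}}

```text
clock: 6.95
eef_pos: [0.5492, 0.0738, 0.0661]
ee_rot: [0.007, 0.794, 0.607, 0.007]
force: [10.1, -4.0, 16.4]
finger_gap: 0.0003
```

Emit:
{"op": "arm_command", "data": {
  "moves": [
    [[0,0,0],[0,-0.004,0],1],
    [[0,0,0],[0,-0.004,0],1]
  ]
}}

```text
clock: 7.15
eef_pos: [0.5478, 0.0744, 0.066]
ee_rot: [0.007, 0.794, 0.607, 0.008]
force: [9.4, -3.9, 16.9]
finger_gap: -0.0
```

Run:
```python
from plan import *
snap('wrist','w4')
```

```text
(no output)
```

View pics/w4.png

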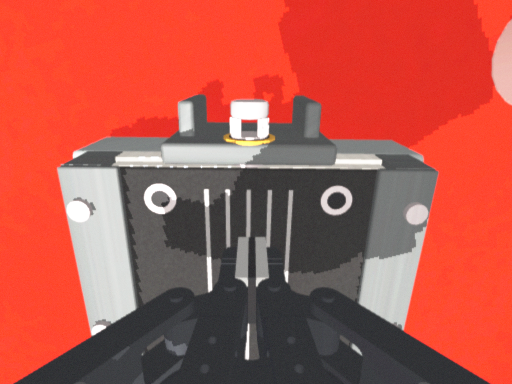

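Lateral force rose to ~10 N and the tips began slipping, and the pin now stands out before the bracket with its hole at (250,128): plate at its stop. Lifting off and measuring.

Emit:
{"op": "arm_command", "data": {
  "moves": [
    [[0,0,0],[0,0,-0.03],1],
    [[0,0,0],[0,0,-0.1],1],
    [[0,0,0],[0,-0.04,-0.16],1],
    [[0,0,0],[0,-0.08,-0.1],0.6],
    [[0,0,0],[0,0,0],0]
  ]
}}

```text
clock: 7.7
eef_pos: [0.509, 0.0856, 0.1607]
ee_rot: [0.002, 0.793, 0.609, 0.001]
force: [0.1, 0.5, 0.0]
finger_gap: 0.0287
```

Emit:
{"op": "arm_command", "data": {
  "moves": [
    [[0,0,0],[0,0,0],0],
    [[0,0,0],[0,0,0],0]
  ]
}}

```text
clock: 7.9
eef_pos: [0.5084, 0.0832, 0.1562]
ee_rot: [-0.001, 0.794, 0.608, -0.001]
force: [-0.1, -0.3, -0.2]
finger_gap: 0.058
```

Run:
```python
from plan import *
p,r,s=pose(); print(p,r.as_matrix().round(3),s['force'].round(1),s['clock'])
p,d,m=snap('wrist','w5')
cv2.imwrite('pics/w5c.png',cv2.resize(p[60:210,155:355],None,fx=4,fy=4,interpolation=2)[:,:,::-1])
```

```text
[0.50835747 0.08324324 0.15619676] [[ 0.261  0.965 -0.002]
 [ 0.965 -0.261 -0.   ]
 [-0.001 -0.002 -1.   ]] [-0.1 -0.3 -0.2] 7.9
```

View pics/w5.png

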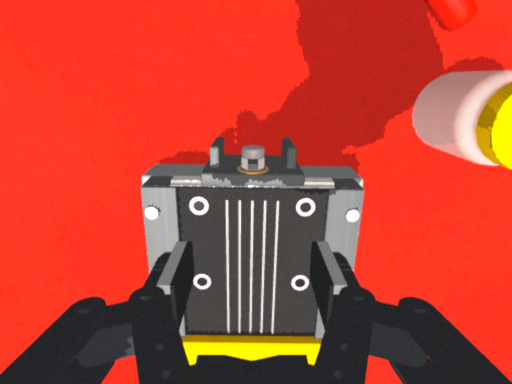

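View pics/w5c.png

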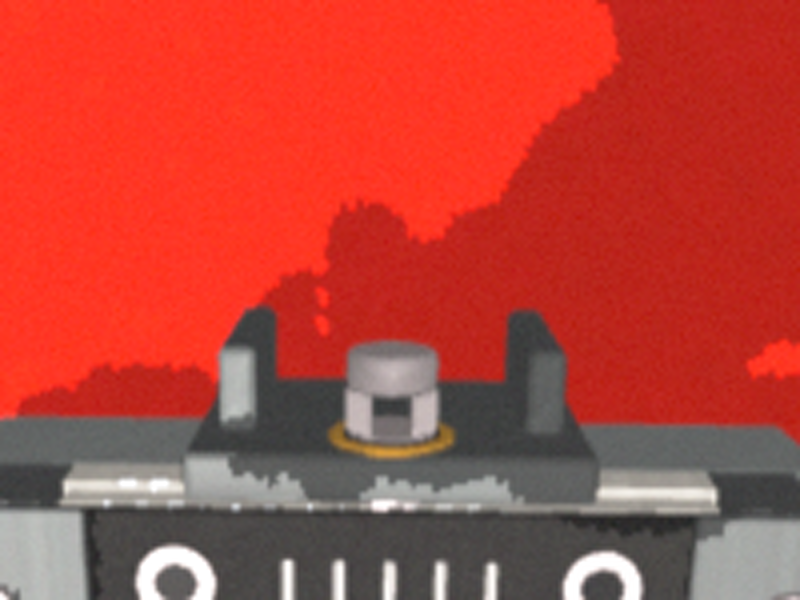

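The view shows the pin standing out, bow bush behind it, cross hole centred at crop (392,417) = full (253,164).

Run:
```python
from plan import *
p,d,m=load('w5'); ux=np.array([.9659,-.2588]);uy=np.array([.2588,.9659])
def o(n,u,v,z):
    X=plane(m,u,v,z); print(n,X.round(4),'ux',(ux@X[:2]).round(4),'uy',(uy@X[:2]).round(4))
o('hole',253,164.25,.0625)
o('bktFrontL',155+213/4,60+382/4,.067) 
o('bktRearL',155+186/4,60+455/4,.067); o('bktRearR',155+598/4,60+455/4,.067)
o('plateFL',155+90/4,60+511/4,.066);o('plateFR',155+693/4,60+511/4,.066)
p,d,m=load('w1'); o('hole1',254.7,147.3,.0625); o('pl1',256,165.3,.066)
o('bkF1',155+185/3,85+97/3,.067);o('bkR1',155+182/3,85+120/3,.067);o('bkR1',155+422/3,85+123/3,.067)
C=cloud(load('w5')[2],load('w5')[1]); print([(v,(ux@C[v,253,:2]).round(4),C[v,253,2].round(4)) for v in range(140,182,2)])
plan(np.array([.503,-.267,.26]),56.5,10)
```

```text
hole [0.4878 0.0907 0.0625] ux 0.4477 uy 0.2138
bktFrontL [0.4715 0.0605 0.067 ] ux 0.4397 uy 0.1805
bktRearL [0.4836 0.0513 0.067 ] ux 0.4539 uy 0.1747
bktRearR [0.504  0.1268 0.067 ] ux 0.454 uy 0.2529
plateFL [0.4898 0.0296 0.066 ] ux 0.4654 uy 0.1554
plateFR [0.5201 0.1423 0.066 ] ux 0.4656 uy 0.272
hole1 [0.5225 0.0806 0.0625] ux 0.4839 uy 0.2131
pl1 [0.5402 0.0773 0.066 ] ux 0.5018 uy 0.2144
bkF1 [0.4836 0.0527 0.067 ] ux 0.4535 uy 0.1761
bkR1 [0.4904 0.0496 0.067 ] ux 0.4609 uy 0.1748
bkR1 [0.5116 0.1249 0.067 ] ux 0.4618 uy 0.253
[(140, np.float64(0.4403), np.float64(0.0002)), (142, np.float64(0.4422), np.float64(0.0002)), (144, np.float64(0.4441), np.float64(0.0001)), (146, np.float64(0.4356), np.float64(0.0523)), (148, np.float64(0.4354), np.float64(0.0607)), (150, np.float64(0.4367), np.float64(0.062)), (152, np.float64(0.4379), np.float64(0.0635)), (154, np.float64(0.4396), np.float64(0.0629)), (156, np.float64(0.4412), np.float64(0.0625)), (158, np.float64(0.4425), np.float64(0.0635)), (160, np.float64(0.4532), np.float64(0.0264)), (162, np.float64(0.4537), np.float64(0.0319)), (164, np.float64(0.4514), np.float64(0.0475)), (166, np.float64(0.4513), np.float64(0.0539)), (168, np.float64(0.4512), np.float64(0.0606)), (170, np.float64(0.452), np.float64(0.0632)), (172, np.float64(0.4524), np.float64(0.0674)), (174, np.float64(0.4542), np.float64(0.0669)), (176, np.float64(0.4558), np.float64(0.0668)), (178, np.float64(0.4576), np.float64(0.0661)), (180, np.float64(0.4587), np.float64(0.0676))]
rot/row [-0.    0.    0.02] deg 1.8359137543221904
0 [-0.136, 0.034, -0.042]
1 [-0.135, 0.039, -0.042]
2 [-0.133, 0.043, -0.042]
3 [-0.132, 0.047, -0.042]
4 [-0.13, 0.052, -0.042]
5 [-0.129, 0.056, -0.042]
6 [-0.127, 0.06, -0.042]
7 [-0.125, 0.064, -0.042]
8 [-0.123, 0.068, -0.042]
9 [-0.12, 0.072, -0.042]
```

Plate front edge, bracket front and hole agree with the home layout (hole 6 mm before the bracket; plate edge 12 mm behind it). Now to the block.

Emit:
{"op": "arm_command", "data": {
  "moves": [
    [[0,0,0.02],[-0.136,0.034,-0.04],0],
    [[0,0,0.02],[-0.135,0.039,-0.04],0],
    [[0,0,0.02],[-0.133,0.043,-0.04],0],
    [[0,0,0.02],[-0.132,0.047,-0.02],0],
    [[0,0,0.02],[-0.13,0.052,0],0]
  ]
}}

```text
clock: 8.45
eef_pos: [0.5065, -0.093, 0.1921]
ee_rot: [-0.0, 0.84, 0.543, -0.0]
force: [0.8, -0.7, -0.9]
finger_gap: 0.0857
```

Emit:
{"op": "arm_command", "data": {
  "moves": [
    [[0,0,0.02],[-0.129,0.056,0],0],
    [[0,0,0.02],[-0.127,0.06,0],0],
    [[0,0,0.02],[-0.125,0.064,0],0],
    [[0,0,0.02],[-0.123,0.068,0],0],
    [[0,0,0.02],[-0.12,0.072,0],0]
  ]
}}

```text
clock: 8.95
eef_pos: [0.5043, -0.2689, 0.1914]
ee_rot: [-0.001, 0.88, 0.475, -0.0]
force: [0.4, 0.0, 0.1]
finger_gap: 0.0855
```

Emit:
{"op": "arm_command", "data": {
  "moves": [
    [[0,0,0],[0,0,0],0],
    [[0,0,0],[0,0,0],0]
  ]
}}

```text
clock: 9.15
eef_pos: [0.5042, -0.2679, 0.1912]
ee_rot: [-0.001, 0.88, 0.475, -0.0]
force: [0.2, 0.2, 0.0]
finger_gap: 0.0853
```

Run:
```python
from plan import *
p,r,s=pose(); print(p,r.as_matrix().round(3),s['joint_positions'].round(2),s['clock'])
p,d,m=snap('wrist','w6')
cv2.imwrite('pics/w6c.png',cv2.resize(p[:,:],None,fx=1.5,fy=1.5,interpolation=2)[:,:,::-1])
```

```text
[ 0.50423551 -0.2679081   0.19119437] [[ 0.548  0.836 -0.002]
 [ 0.836 -0.548  0.002]
 [ 0.001 -0.002 -1.   ]] [ 0.86  0.21 -0.48  1.69  0.1   1.27  1.35] 9.15
```

View pics/w6c.png

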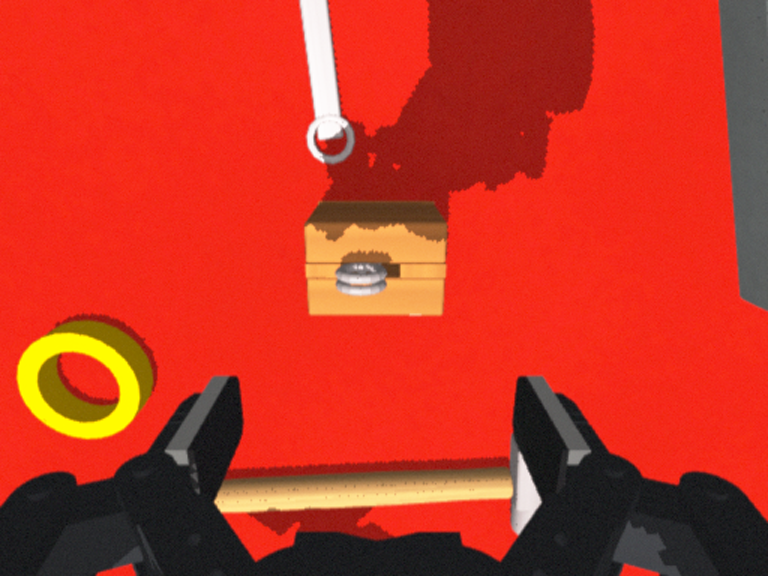

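The coil shows at full-res (241,186) on the block, slot's free end to its right. Measuring in the tool frame from two camera places.

```bash
cat > coil.py <<'E'
from plan import *
def meas(f,pos,Rm,u0,v0,u1,v1,zlo=.08,zhi=.12):
    p,d,m=load(f); P=cloud(m,d); k=np.zeros(d.shape,bool); k[v0:v1,u0:u1]=1; k&=(P[:,:,2]>zlo)&(P[:,:,2]<zhi)
    X=P[k]; Y=(X-pos)@Rm; X2=np.percentile(Y,[0,2,50,98,100],axis=0); print(len(X)); print((X2*1000).round(1)); print('zmax',X[:,2].max())
    vv,uu=np.where(k); print('px',uu.min(),uu.max(),vv.min(),vv.max())
E
python3 - <<'E'
from coil import *
p,r,s=pose(); meas('w6',p,r.as_matrix(),215,170,265,205)
p,d,m=load('w6')
cv2.imwrite('pics/w6d.png',cv2.resize(p[135:215,195:305],None,fx=7,fy=7,interpolation=2)[:,:,::-1])
print(proj(m,s['eef_pos']))
E
```

```text
580
[[-23.9  -8.2  89.8]
 [-22.7  -7.5  90.4]
 [ -9.8  -3.9  94.2]
 [  2.8   3.5 111.2]
 [  3.7   4.6 111.5]]
zmax 0.10172972284161204
px 223 257 176 196
(np.float64(253.36951126938112), np.float64(252.23554247441444))
```

View pics/w6d.png

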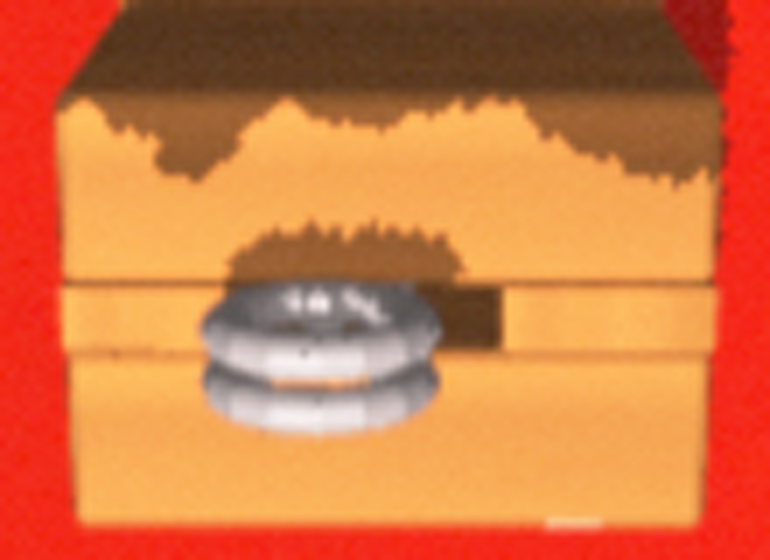

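Emit:
{"op": "arm_command", "data": {
  "moves": [
    [[0,0,0],[-0.04,-0.007,0.1],0],
    [[0,0,0],[0,0,0.1],0],
    [[0,0,0],[0,0,0.04],0],
    [[0,0,0],[0,0,0],0],
    [[0,0,0],[0,0,0],0]
  ]
}}

```text
clock: 9.7
eef_pos: [0.4988, -0.2735, 0.1334]
ee_rot: [0.0, 0.879, 0.477, 0.0]
force: [0.2, -0.1, -0.2]
finger_gap: 0.0856
```

Run:
```python
from coil import *
p,r,s=pose(); print(p,s['clock'],r.as_matrix().round(3)); q,d,m=snap('wrist','w7'); print(proj(m,p+[0,0,.0])); meas('w7',p,r.as_matrix(),190,160,320,260)
```

```text
[ 0.49875389 -0.27352568  0.13337824] 9.7 [[ 0.545  0.838  0.001]
 [ 0.838 -0.545 -0.   ]
 [ 0.     0.001 -1.   ]]
(np.float64(250.41597265709774), np.float64(252.5864456788408))
972
[[-14.6  -7.1  31.8]
 [-13.5  -6.7  32.4]
 [ -0.9  -3.2  36.5]
 [ 11.8   3.9  53.2]
 [ 13.1   5.3  53.4]]
zmax 0.1015796016854439
px 228 271 202 231
```

View pics/w7.png

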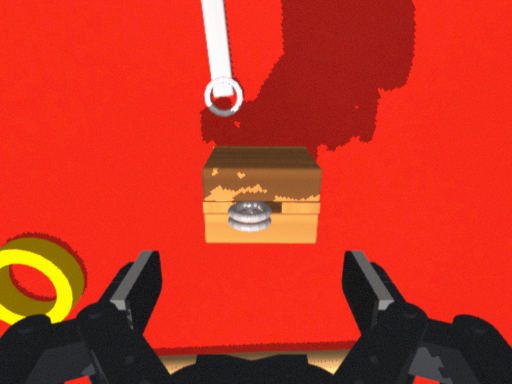

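Both views agree (coil at (250,216), centred within 1 mm of the tool axis, top ≈0.101). Going down and gripping.

Emit:
{"op": "arm_command", "data": {
  "moves": [
    [[0,0,0],[-0.003,-0.004,0.1],0],
    [[0,0,0],[0,0,0.08],0],
    [[0,0,0],[0,0,0.037],0],
    [[0,0,0],[0,0,0],0],
    [[0,0,0],[0,0,0],0.3]
  ],
  "grip_force": 60
}}

```text
clock: 10.25
eef_pos: [0.4975, -0.2746, 0.0795]
ee_rot: [0.001, 0.879, 0.476, 0.0]
force: [1.1, -0.1, 0.1]
finger_gap: 0.0733
```

Emit:
{"op": "arm_command", "data": {
  "moves": [
    [[0,0,0],[0,0,0],0.5],
    [[0,0,0],[0,0,0],0.7],
    [[0,0,0],[0,0,0],1],
    [[0,0,0],[0,0,0],1],
    [[0,0,0],[0,0,0],1]
  ]
}}

```text
clock: 10.75
eef_pos: [0.4973, -0.2747, 0.0793]
ee_rot: [0.001, 0.879, 0.476, 0.0]
force: [-1.0, -0.1, 5.3]
finger_gap: 0.0265
```

Run:
```python
from coil import *
p,r,s=pose(); print(p,s['clock'],s['force'],s['finger_gap'],r.as_matrix().round(3)); q,d,m=snap('wrist','w8')
```

```text
[ 0.49726974 -0.27468136  0.0792579 ] 10.75 [-1.0337744  -0.07233485  5.3068174 ] 0.026497108350769256 [[ 0.546  0.838  0.001]
 [ 0.838 -0.546 -0.001]
 [-0.     0.002 -1.   ]]
```

View pics/w8.png

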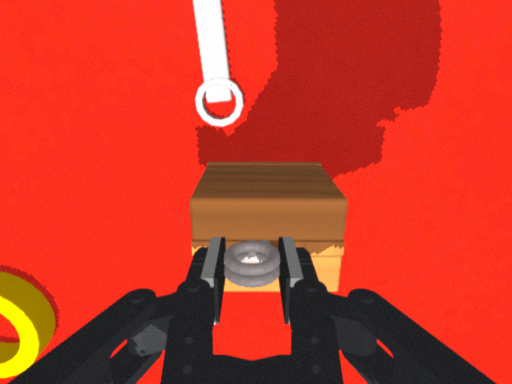

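The pads hold the coil at (252,262), gap 26.5 mm. Lifting straight out.

Emit:
{"op": "arm_command", "data": {
  "moves": [
    [[0,0,0],[0,0,-0.04],1],
    [[0,0,0],[0,0,-0.08],1],
    [[0,0,0],[0,0,-0.12],1],
    [[0,0,0],[0,0,-0.16],1],
    [[0,0,0],[0,0,-0.12],1]
  ]
}}

```text
clock: 11.3
eef_pos: [0.4967, -0.2742, 0.2106]
ee_rot: [0.0, 0.879, 0.476, 0.0]
force: [0.8, -0.7, 0.2]
finger_gap: 0.0265
```

Emit:
{"op": "arm_command", "data": {
  "moves": [
    [[0,0,0],[0,0,0],1],
    [[0,0,0],[0,0,0],1]
  ]
}}

```text
clock: 11.5
eef_pos: [0.4966, -0.2743, 0.2087]
ee_rot: [0.0, 0.879, 0.476, 0.0]
force: [-0.0, -0.1, -0.3]
finger_gap: 0.0265
```

Run:
```python
from coil import *
p,r,s=pose(); print(p,s['clock'],s['force'],s['finger_gap'],r.as_matrix().round(3)); q,d,m=snap('wrist','w9'); snap('scene','s9')
cv2.imwrite('pics/w9c.png',cv2.resize(q[180:330,155:355],None,fx=4,fy=4,interpolation=2)[:,:,::-1])
a=load('s9')[0]; u,v=map(int,proj(load('s9')[2],p)); print(u,v)
cv2.imwrite('pics/s9c.png',cv2.resize(a[v-50:v+50,u-60:u+60],None,fx=5,fy=5,interpolation=2)[:,:,::-1])
plan(np.array([.4877,.0905,.20]),74.9,10)
```

```text
[ 0.49658269 -0.27431054  0.20871189] 11.5 [-0.02188391 -0.13620595 -0.33667876] 0.026508520091438257 [[ 0.546  0.838  0.   ]
 [ 0.838 -0.546 -0.001]
 [-0.     0.001 -1.   ]]
174 198
rot/row [-0.   -0.   -0.02] deg 1.8019384029449554
0 [0.12, -0.082, 0.003]
1 [0.123, -0.078, 0.003]
2 [0.125, -0.075, 0.003]
3 [0.128, -0.071, 0.003]
4 [0.13, -0.067, 0.003]
5 [0.132, -0.062, 0.003]
6 [0.134, -0.058, 0.003]
7 [0.135, -0.054, 0.003]
8 [0.137, -0.05, 0.003]
9 [0.139, -0.045, 0.003]
```

View pics/w9c.png

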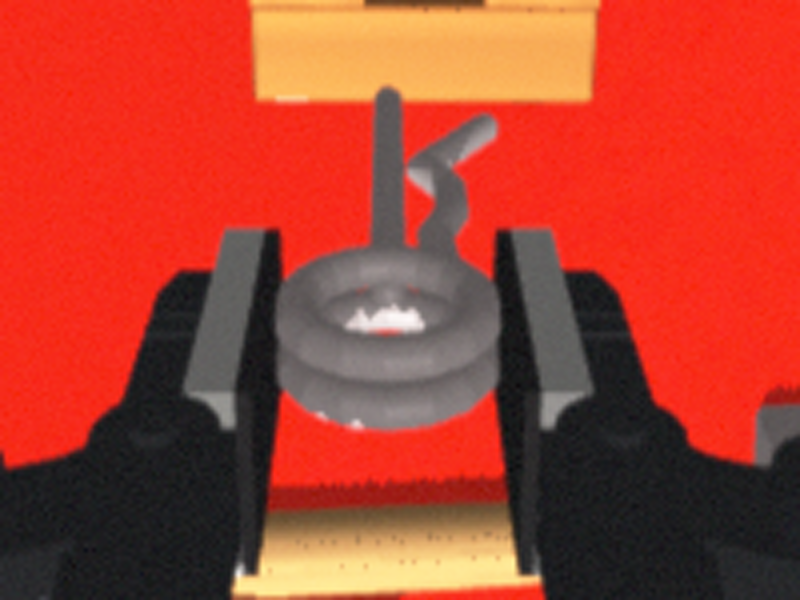

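View pics/s9c.png

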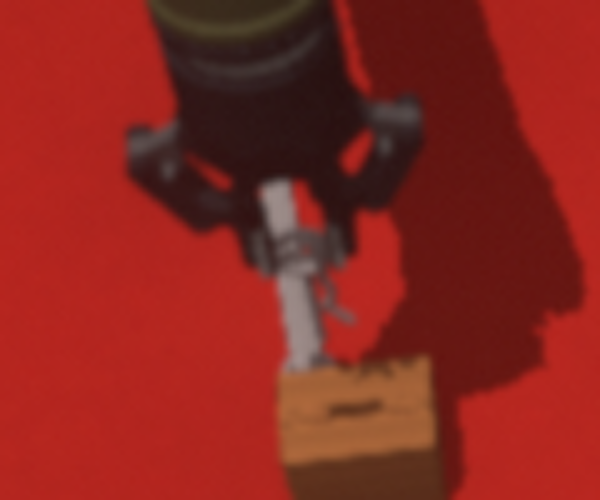

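The clip hangs straight, leg tip at (251.8,203), bow leg to its right (+tool x). Measuring the leg in the tool frame.

```bash
cat > leg.py <<'E'
from coil import *
def leg(f,pos,M,v0,v1,c,w=7):
    q,d,m=load(f); P=cloud(m,d); Y=((P-pos)@M)*1000; C=(M.T@(-m['R'].T@m['t']-pos))*1000; out=[]
    for v in range(v0,v1,3):
        us=[u for u in range(c-w,c+w+1) if 10<Y[v,u,2]<90 and abs(Y[v,u,1])<15 and abs(Y[v,u,0])<12]
        if len(us)<3: continue
        y=np.median(Y[v,us],0); 
        # wire axis: 2.5 mm behind surface along view ray's horizontal part
        out.append((v,min(us),max(us),*np.mean(Y[v,us],0).round(1)))
    for o in out: print(*o)
    return out
E
python3 - <<'E'
from leg import *
p,r,s=pose(); leg('w9',p,r.as_matrix(),196,242,252)
E
```

```text
202 249 254 0.9 -0.7 63.6
205 248 255 0.9 -0.2 59.1
208 248 255 0.9 -0.3 53.6
211 248 255 0.8 -0.4 48.2
214 248 255 0.8 -0.5 43.2
217 248 255 0.8 -0.5 38.5
220 248 259 1.9 -0.4 34.3
223 248 259 1.9 -0.1 30.6
226 248 255 0.8 -0.6 25.6
229 248 255 0.8 -0.5 21.8
232 248 255 0.8 -0.5 17.9
235 248 255 0.8 -0.7 13.9
238 248 259 1.1 -0.3 11.2
```

Emit:
{"op": "arm_command", "data": {
  "moves": [
    [[0,0,-0.02],[0.12,-0.082,0],1],
    [[0,0,-0.02],[0.123,-0.078,0],1],
    [[0,0,-0.02],[0.125,-0.075,0],1],
    [[0,0,-0.02],[0.128,-0.071,0],1],
    [[0,0,-0.02],[0.13,-0.067,0],1]
  ]
}}

```text
clock: 12.1
eef_pos: [0.4916, -0.0896, 0.2073]
ee_rot: [-0.001, 0.839, 0.545, -0.001]
force: [0.8, 0.1, -0.2]
finger_gap: 0.0264
```

Emit:
{"op": "arm_command", "data": {
  "moves": [
    [[0,0,-0.02],[0.132,-0.062,0],1],
    [[0,0,-0.02],[0.134,-0.058,0],1],
    [[0,0,-0.02],[0.135,-0.054,0],1],
    [[0,0,-0.02],[0.137,-0.05,0],1],
    [[0,0,-0.02],[0.139,-0.045,0],1]
  ]
}}

```text
clock: 12.6
eef_pos: [0.4876, 0.0923, 0.2075]
ee_rot: [-0.0, 0.793, 0.609, -0.001]
force: [0.6, 0.1, -0.1]
finger_gap: 0.0268
```

Emit:
{"op": "arm_command", "data": {
  "moves": [
    [[0,0,0],[0,0,0.04],1],
    [[0,0,0],[0,0,0],1],
    [[0,0,0],[0,0,0],1]
  ]
}}

```text
clock: 12.9
eef_pos: [0.4883, 0.0892, 0.1975]
ee_rot: [-0.0, 0.794, 0.608, -0.001]
force: [-0.6, -0.8, -0.4]
finger_gap: 0.0268
```

Run:
```python
from leg import *
p,r,s=pose(); print(p,s['clock'],s['force'],s['finger_gap'],r.as_matrix().round(4)); q,d,m=snap('wrist','w10'); snap('scene','s10')
cv2.imwrite('pics/w10c.png',cv2.resize(q[130:330,155:355],None,fx=3,fy=3,interpolation=2)[:,:,::-1])
leg('w10',p,r.as_matrix(),190,242,252)
```

```text
[0.48825298 0.08921818 0.19749   ] 12.9 [-0.59228478 -0.82808864 -0.39018096] 0.026781024075455045 [[ 2.617e-01  9.651e-01 -1.800e-03]
 [ 9.651e-01 -2.617e-01 -8.000e-04]
 [-1.200e-03 -1.600e-03 -1.000e+00]]
202 249 254 0.7 -1.9 65.1
205 248 255 0.7 -1.2 61.1
208 248 255 0.7 -1.3 55.6
211 248 255 0.7 -1.5 50.0
214 248 255 0.7 -1.4 45.3
217 248 255 0.7 -1.6 40.3
220 248 258 1.4 -1.4 36.1
223 248 259 1.8 -1.1 32.5
226 248 255 0.7 -1.3 27.8
229 248 255 0.7 -1.6 23.4
232 248 255 0.7 -1.5 19.8
235 248 255 0.7 -1.6 15.8
238 248 259 1.1 -1.6 12.4
```

View pics/w10c.png

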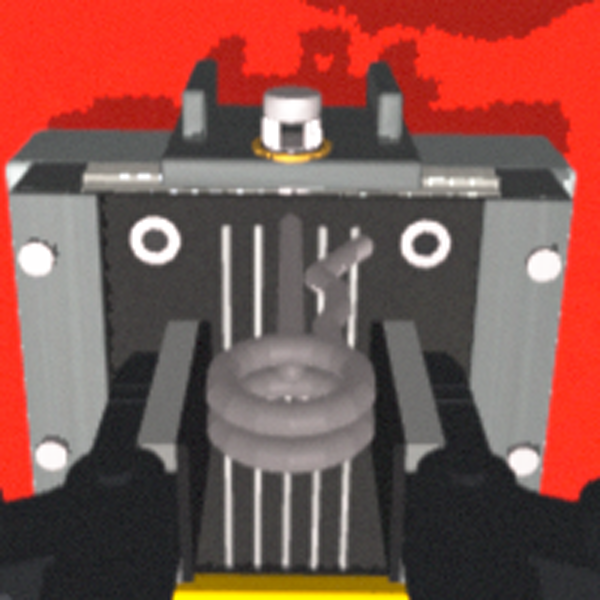

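Emit:
{"op": "arm_command", "data": {
  "moves": [
    [[0,0,0],[0.001,-0.008,0.08],1],
    [[0,0,0],[0,0,0.07],1],
    [[0,0,0],[0,0,0.04],1],
    [[0,0,0],[0,0,0],1],
    [[0,0,0],[0,0,0],1]
  ]
}}

```text
clock: 13.5
eef_pos: [0.4874, 0.0907, 0.1513]
ee_rot: [0.0, 0.794, 0.608, 0.0]
force: [-0.1, 0.7, -1.1]
finger_gap: 0.0266
```

Emit:
{"op": "arm_command", "data": {
  "moves": [
    [[0,0,0],[0,0,0],1],
    [[0,0,0],[0,0,0],1]
  ]
}}

```text
clock: 13.7
eef_pos: [0.4876, 0.091, 0.1516]
ee_rot: [0.0, 0.794, 0.608, 0.001]
force: [-0.2, 0.9, -0.5]
finger_gap: 0.0262
```

Run:
```python
from leg import *
p,r,s=pose(); m=bot.camera_model('wrist'); print(p,s['clock'],s['force'],r.as_matrix().round(4)); q,d,m=snap('wrist','w11'); snap('scene','s11'); snap('top','t11')
cv2.imwrite('pics/w11c.png',cv2.resize(q[160:260,195:315],None,fx=6,fy=6,interpolation=2)[:,:,::-1])
leg('w11',p,r.as_matrix(),190,242,252)
a,_,n=load('s11'); u,v=map(int,proj(n,[.4877,.0905,.08])); print(u,v)
cv2.imwrite('pics/s11c.png',cv2.resize(a[v-50:v+30,u-50:u+50],None,fx=7,fy=7,interpolation=2)[:,:,::-1])
```

```text
[0.48760071 0.09100974 0.15161224] 13.7 [-0.22815579  0.90204086 -0.48335306] [[ 2.609e-01  9.654e-01  1.400e-03]
 [ 9.654e-01 -2.609e-01 -1.000e-04]
 [ 2.000e-04  1.400e-03 -1.000e+00]]
199 245 259 1.2 4.7 88.1
202 245 259 1.1 3.1 77.6
205 245 259 1.1 3.2 72.1
208 245 259 1.1 4.3 69.0
211 245 259 1.1 5.5 66.2
214 248 255 0.7 -1.3 45.5
217 248 255 0.7 -1.4 40.5
220 248 259 1.8 -1.5 35.9
223 248 259 1.8 -1.1 32.5
226 248 255 0.7 -1.6 27.3
229 248 255 0.7 -1.6 23.3
232 248 255 0.7 -1.5 19.7
235 248 255 0.7 -1.5 16.0
238 247 259 0.8 -1.3 12.9
280 155
```

View pics/w11c.png

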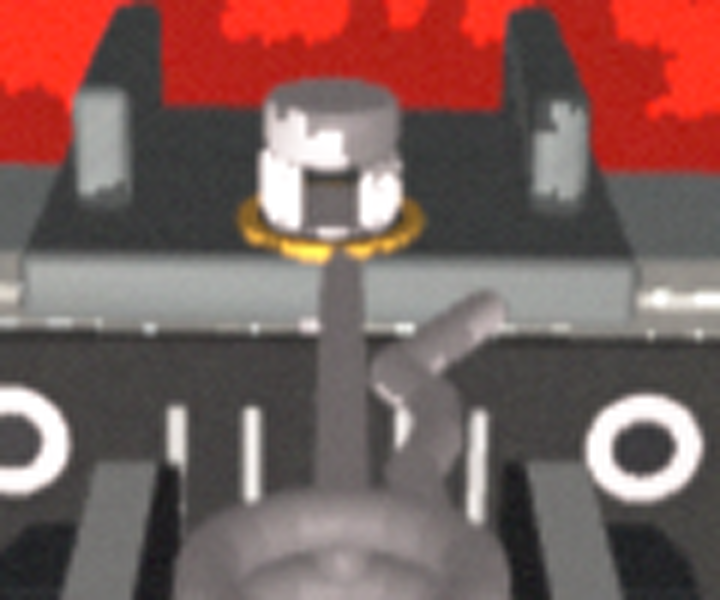

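View pics/s11c.png

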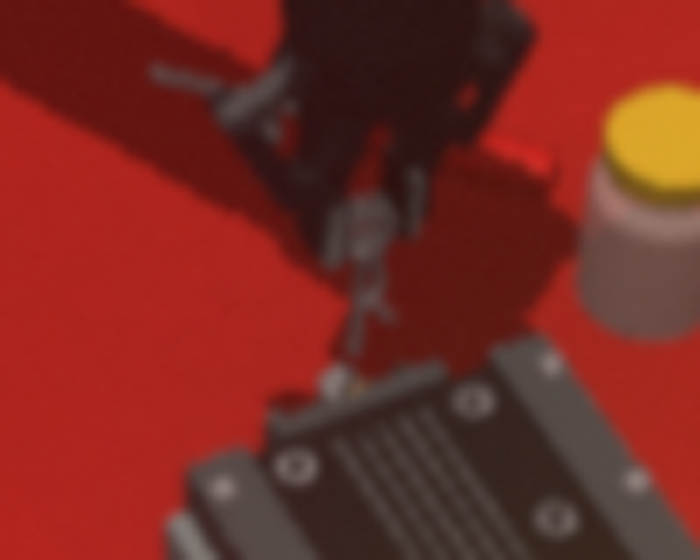

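Leg tip at full (252.3,203), hole opening centre at (250.3,193.3), tip still above it. Computing the residual in the tool frame.

Run:
```python
from leg import *
p=np.array([.48760,.09101,.15161]); M=np.array([[.2609,.9654,.0014],[.9654,-.2609,-.0001],[.0002,.0014,-1]])
q,d,m=load('w11')
def T(f,u,v,z,pp,MM): return (MM.T@(plane(load(f)[2],u,v,z)-pp)*1000).round(2)
print('hole',T('w11',195+331.5/6,160+200/6,.0625,p,M))
# leg at tool depths
for zt in (20,40,60,68):
    print(zt,'leg', T('w11',251.5+.5,0,p[2]-zt/1000,p,M)[0])
for (cx,cy) in((344,262),(342,400),(341,480)):
    for zt in (67,45,25): print(cx,cy,zt,T('w11',195+cx/6-.4,160+cy/6,p[2]-zt/1000,p,M))
p2=np.array([.48825,.08922,.19749]);M2=np.array([[.2617,.9651,-.0018],[.9651,-.2617,-.0008],[-.0012,-.0016,-1]])
print('hole w10',T('w10',252.7,175,.0625,p2,M2))
P=cloud(m,d); Y=(P-p)@M*1000
for u in (243,244,245,246,247,250,253,254,255,256,257): print(u,Y[186:201:2,u].round(1)[:,[0,2]].tolist())
```

```text
hole [-0.21  0.4  89.11]
20 leg 0.81
40 leg 0.86
60 leg 0.91
68 leg 0.93
344 262 67 [ 1.04  0.17 67.  ]
344 262 45 [ 0.97 -8.65 44.99]
344 262 25 [  0.91 -16.66  24.98]
342 400 67 [ 0.82 18.18 67.03]
342 400 45 [ 0.78  7.47 45.01]
342 400 25 [ 0.74 -2.26 25.  ]
341 480 67 [ 0.71 29.05 67.04]
341 480 45 [ 0.67 17.21 45.02]
341 480 25 [ 0.65  6.44 25.01]
hole w10 [  1.89  -0.71 134.99]
243 [[-5.8, 90.5], [-5.8, 90.7], [-5.8, 90.4], [-5.9, 90.7], [-5.9, 90.3], [-5.9, 91.4], [-5.9, 89.8], [-5.8, 87.4]]
244 [[-5.0, 89.3], [-5.1, 91.4], [-5.1, 90.3], [0.4, -142.8], [-5.1, 91.3], [-5.1, 90.2], [-5.1, 90.5], [-5.0, 86.5]]
245 [[-4.2, 88.6], [-4.8, 116.5], [-4.7, 112.5], [-4.5, 101.4], [-4.4, 97.1], [-4.3, 92.0], [-4.3, 89.3], [-4.2, 84.8]]
246 [[-3.5, 89.6], [-3.9, 116.8], [-3.8, 109.1], [-3.7, 102.1], [-3.6, 96.5], [-3.6, 92.9], [-3.5, 89.5], [-3.5, 85.9]]
247 [[-2.7, 89.1], [-3.1, 116.6], [-3.0, 108.8], [-2.9, 102.2], [-2.8, 96.5], [-2.8, 92.8], [-2.7, 87.8], [-2.7, 86.7]]
250 [[-0.4, 88.5], [-0.5, 117.1], [-0.5, 109.4], [-0.4, 101.3], [-0.4, 95.5], [-0.4, 91.9], [-0.4, 88.2], [-0.4, 86.6]]
253 [[1.9, 89.3], [2.1, 117.9], [2.1, 112.9], [2.0, 101.0], [2.0, 97.4], [2.0, 92.8], [1.9, 88.8], [1.9, 85.9]]
254 [[2.7, 89.3], [3.0, 117.2], [2.9, 112.6], [2.8, 102.5], [2.8, 97.5], [2.7, 92.4], [2.7, 90.7], [2.7, 86.0]]
255 [[3.5, 89.4], [3.5, 91.3], [3.5, 91.4], [3.5, 89.6], [3.5, 90.0], [3.5, 90.8], [3.5, 89.3], [3.5, 86.3]]
256 [[4.2, 90.2], [4.2, 90.3], [4.3, 90.4], [4.3, 90.9], [4.3, 89.1], [4.3, 90.8], [4.3, 89.3], [4.2, 86.6]]
257 [[5.0, 91.8], [5.0, 91.6], [5.1, 95.0], [5.1, 93.6], [5.1, 92.3], [5.1, 92.3], [5.1, 90.4], [5.0, 86.4]]
```

Emit:
{"op": "arm_command", "data": {
  "moves": [
    [[0,0,0],[-0.0056,-0.0024,0.02],1],
    [[0,0,0],[0,0,0.02],1],
    [[0,0,0],[0,0,0.016],1],
    [[0,0,0],[0,0,0],1],
    [[0,0,0],[0,0,0],1]
  ]
}}

```text
clock: 14.35
eef_pos: [0.4859, 0.0898, 0.1366]
ee_rot: [-0.0, 0.794, 0.608, -0.0]
force: [-0.5, 0.6, -0.5]
finger_gap: 0.0265
```

Run:
```python
from leg import *
p,r,s=pose(); print(p,s['clock'],s['force'],r.as_matrix().round(4)); q,d,m=snap('wrist','w12')
cv2.imwrite('pics/w12c.png',cv2.resize(q[160:260,195:315],None,fx=6,fy=6,interpolation=2)[:,:,::-1])
print(p@[.9659,-.2588,0],p@[.2588,.9659,0])
```

```text
[0.48592979 0.08983681 0.13657325] 14.35 [-0.51442548  0.60389378 -0.47269036] [[ 2.606e-01  9.654e-01 -4.000e-04]
 [ 9.654e-01 -2.606e-01  1.000e-04]
 [-1.000e-04 -4.000e-04 -1.000e+00]]
0.44610982227992163 0.2125320048067795
```

View pics/w12c.png

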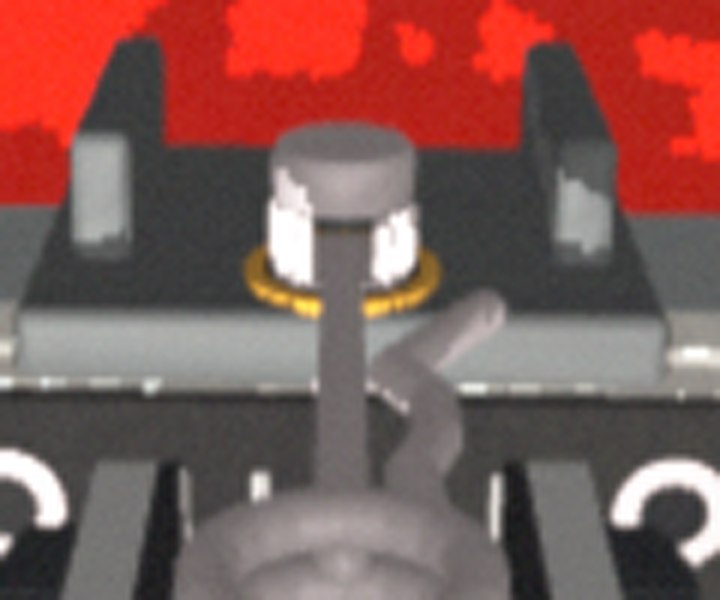

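Run:
```python
from leg import *
p,r,s=pose(); M=r.as_matrix(); print(p)
q,d,m=load('w12'); P=cloud(m,d); Y=(P-p)@M*1000
for u in (247,249,251,253,255,257): print(u,[(v,*Y[v,u,1:].round(0)) for v in range(192,214,1)])
v=204; print([(u,*Y[v,u,[0,2]].round(1)) for u in range(238,264)])
v=200; print([(u,*Y[v,u,[0,2]].round(1)) for u in range(238,264)])
```

```text
[0.48607431 0.08987832 0.13676922]
247 [(192, np.float64(-6.0), np.float64(75.0)), (193, np.float64(-5.0), np.float64(74.0)), (194, np.float64(-5.0), np.float64(75.0)), (195, np.float64(-4.0), np.float64(75.0)), (196, np.float64(7.0), np.float64(102.0)), (197, np.float64(7.0), np.float64(100.0)), (198, np.float64(7.0), np.float64(97.0)), (199, np.float64(5.0), np.float64(89.0)), (200, np.float64(5.0), np.float64(88.0)), (201, np.float64(6.0), np.float64(87.0)), (202, np.float64(5.0), np.float64(84.0)), (203, np.float64(6.0), np.float64(83.0)), (204, np.float64(5.0), np.float64(78.0)), (205, np.float64(5.0), np.float64(78.0)), (206, np.float64(5.0), np.float64(74.0)), (207, np.float64(5.0), np.float64(74.0)), (208, np.float64(6.0), np.float64(74.0)), (209, np.float64(6.0), np.float64(73.0)), (210, np.float64(6.0), np.float64(70.0)), (211, np.float64(7.0), np.float64(71.0)), (212, np.float64(7.0), np.float64(70.0)), (213, np.float64(8.0), np.float64(70.0))]
249 [(192, np.float64(-6.0), np.float64(74.0)), (193, np.float64(-5.0), np.float64(74.0)), (194, np.float64(-4.0), np.float64(75.0
[... 6099 characters left out ...]
-2.8), np.float64(87.7)), (248, np.float64(-2.1), np.float64(87.8)), (249, np.float64(-1.3), np.float64(88.6)), (250, np.float64(-0.5), np.float64(88.1)), (251, np.float64(0.3), np.float64(88.7)), (252, np.float64(1.0), np.float64(87.7)), (253, np.float64(1.8), np.float64(88.1)), (254, np.float64(2.6), np.float64(88.6)), (255, np.float64(3.4), np.float64(87.5)), (256, np.float64(4.1), np.float64(87.7)), (257, np.float64(4.8), np.float64(81.5)), (258, np.float64(5.4), np.float64(74.7)), (259, np.float64(6.2), np.float64(76.5)), (260, np.float64(7.0), np.float64(78.0)), (261, np.float64(7.7), np.float64(79.2)), (262, np.float64(8.4), np.float64(77.9)), (263, np.float64(9.3), np.float64(80.2))]
```

In-image depths give hole centre at tool (0.65, 0.9) mm and leg axis (0.65, 0.5) mm. A 0.4 mm correction, then down into the hole.

Emit:
{"op": "arm_command", "data": {
  "moves": [
    [[0,0,0],[0,0.0016,0.008],1],
    [[0,0,0],[0,0,0.02],1],
    [[0,0,0],[0,0,0.02],1],
    [[0,0,0],[0,0,0],1]
  ]
}}

```text
clock: 14.8
eef_pos: [0.4857, 0.0895, 0.1238]
ee_rot: [-0.001, 0.794, 0.608, -0.001]
force: [0.0, 0.3, -0.6]
finger_gap: 0.0265
```

Emit:
{"op": "arm_command", "data": {
  "moves": [
    [[0,0,0],[0,0,0.02],1],
    [[0,0,0],[0,0,0.02],1],
    [[0,0,0],[0,0,0.01],1],
    [[0,0,0],[0,0,0],1]
  ]
}}

```text
clock: 15.2
eef_pos: [0.4861, 0.0896, 0.1117]
ee_rot: [-0.0, 0.794, 0.608, -0.0]
force: [0.6, -1.0, -1.0]
finger_gap: 0.0266
```

Run:
```python
from leg import *
p,r,s=pose(); print(p,s['clock'],s['force'],s['finger_gap']); q,d,m=snap('wrist','w13')
cv2.imwrite('pics/w13c.png',cv2.resize(q[160:300,175:335],None,fx=4,fy=4,interpolation=2)[:,:,::-1])
```

```text
[0.48606046 0.08963875 0.11174283] 15.2 [ 0.61714173 -1.00736179 -1.0241459 ] 0.026566387596051285
```

View pics/w13c.png

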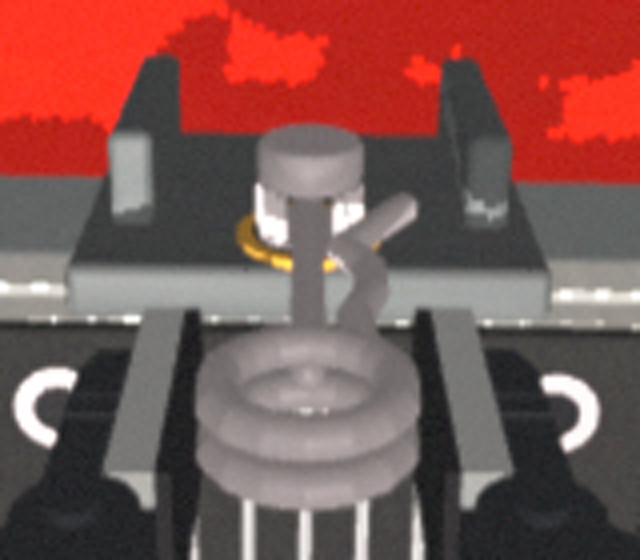

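The leg is in the hole at crop (310,200) with no contact force, bow foot beside the pin. Pushing on down.

Emit:
{"op": "arm_command", "data": {
  "moves": [
    [[0,0,0],[0,0,0.016],1],
    [[0,0,0],[0,0,0.016],1],
    [[0,0,0],[0,0,0.012],1],
    [[0,0,0],[0,0,0],1]
  ]
}}

```text
clock: 15.65
eef_pos: [0.4867, 0.0905, 0.1012]
ee_rot: [-0.0, 0.794, 0.608, 0.001]
force: [1.0, 1.3, -1.0]
finger_gap: 0.027
```

Emit:
{"op": "arm_command", "data": {
  "moves": [
    [[0,0,0],[0,0,0.01],1],
    [[0,0,0],[0,0,0.01],1],
    [[0,0,0],[0,0,0],1]
  ]
}}

```text
clock: 15.95
eef_pos: [0.4878, 0.0909, 0.0978]
ee_rot: [0.0, 0.794, 0.608, 0.001]
force: [-0.1, 3.2, 8.8]
finger_gap: 0.0268
```

Emit:
{"op": "arm_command", "data": {
  "moves": [
    [[0,0,0],[0,0,0.01],1],
    [[0,0,0],[0,0,0.01],1],
    [[0,0,0],[0,0,0],1]
  ]
}}

```text
clock: 16.25
eef_pos: [0.488, 0.0909, 0.0921]
ee_rot: [0.001, 0.794, 0.608, 0.002]
force: [3.4, 4.9, 1.9]
finger_gap: 0.0264
```

Emit:
{"op": "arm_command", "data": {
  "moves": [
    [[0,0,0],[0,0,0.012],1],
    [[0,0,0],[0,0,0.012],1],
    [[0,0,0],[0,0,0.008],1],
    [[0,0,0],[0,0,0],1]
  ]
}}

```text
clock: 16.65
eef_pos: [0.4859, 0.0903, 0.0824]
ee_rot: [-0.001, 0.794, 0.608, 0.0]
force: [3.6, 4.9, -2.4]
finger_gap: 0.0263
```

Run:
```python
from leg import *
p,r,s=pose(); print(p,s['clock'],s['force'],s['finger_gap']); q,d,m=snap('wrist','w14')
cv2.imwrite('pics/w14c.png',cv2.resize(q[160:320,165:345],None,fx=4,fy=3.5,interpolation=2)[:,:,::-1])
P=cloud(m,d); Y=((P-p)@r.as_matrix())*1000
k=(abs(Y[:,:,0])<13)&(abs(Y[:,:,1])<10)&(Y[:,:,2]<2)&(Y[:,:,2]>-30); print('coil z top',np.percentile(P[k][:,2],[90,98,100]),k.sum())
```

```text
[0.48594975 0.09033813 0.082421  ] 16.65 [ 3.64243105  4.8913985  -2.39141429] 0.026307317607916908
coil z top [0.10344615 0.10834963 0.11240294] 2367
```

View pics/w14c.png

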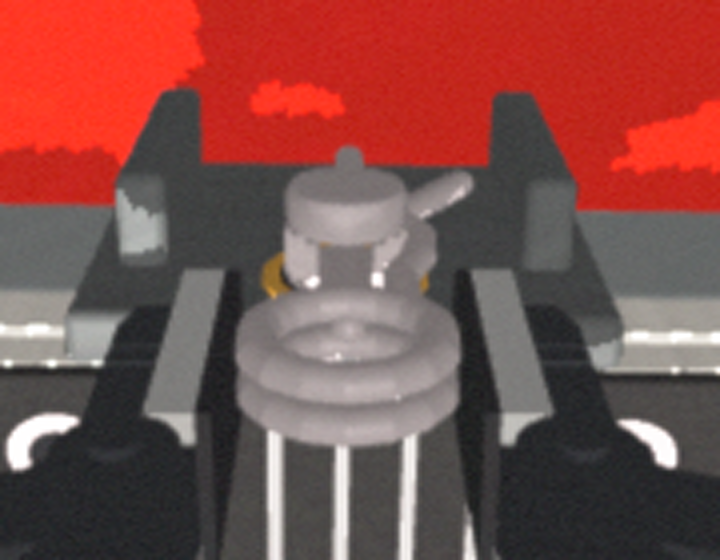

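The leg tip shows below the pin, the bow is round its right side, and the tool is being drawn down (-2.4 N): snapped on. Releasing.

Emit:
{"op": "arm_command", "data": {
  "moves": [
    [[0,0,0],[0,0,0],0.6],
    [[0,0,0],[0,0,0],0.4],
    [[0,0,0],[0,0,0],0.2],
    [[0,0,0],[0,0,0],0],
    [[0,0,0],[0,0,0],0]
  ]
}}

```text
clock: 17.2
eef_pos: [0.4863, 0.0892, 0.0832]
ee_rot: [0.0, 0.794, 0.608, -0.0]
force: [-0.5, 0.0, -0.6]
finger_gap: 0.0852
```

Emit:
{"op": "arm_command", "data": {
  "moves": [
    [[0,0,0],[0,0,0],0],
    [[0,0,0],[0,0,-0.06],0],
    [[0,0,0],[0,0,-0.12],0],
    [[0,0,0],[0,0,-0.16],0],
    [[0,0,0],[0,0,-0.08],0]
  ]
}}

```text
clock: 17.7
eef_pos: [0.488, 0.0905, 0.1926]
ee_rot: [0.002, 0.794, 0.608, 0.002]
force: [0.5, -0.7, -0.0]
finger_gap: 0.0852
```

Emit:
{"op": "arm_command", "data": {
  "moves": [
    [[0,0,0],[0,-0.04,0],0],
    [[0,0,0],[0,0,0],0],
    [[0,0,0],[0,0,0],0]
  ]
}}

```text
clock: 18.0
eef_pos: [0.476, 0.0921, 0.1877]
ee_rot: [0.0, 0.794, 0.608, -0.001]
force: [0.0, 0.1, -0.1]
finger_gap: 0.0851
```

Run:
```python
from leg import *
p,r,s=pose(); print(p,s['clock'],s['force'],s['finger_gap']); q,d,m=snap('wrist','w15'); a,e,n=snap('scene','s15'); snap('top','t15')
cv2.imwrite('pics/w15c.png',cv2.resize(q[100:280,150:360],None,fx=3.5,fy=3.3,interpolation=2)[:,:,::-1])
u,v=map(int,proj(n,[.4877,.0905,.08]))
cv2.imwrite('pics/s15c.png',cv2.resize(a[v-40:v+40,u-50:u+50],None,fx=6,fy=6,interpolation=2)[:,:,::-1])
P=cloud(m,d); UX=P[:,:,:2]@[.9659,-.2588]; UY=P[:,:,:2]@[.2588,.9659]
k=(abs(UX-.4477)<.012)&(abs(UY-.2136)<.022)&(P[:,:,2]>.08)&(P[:,:,2]<.12)
print('coil ux',np.percentile(UX[k],[2,50,98]),'uy',np.percentile(UY[k],[1,50,99]),'z',np.percentile(P[k][:,2],[2,50,90,99]),k.sum())
```

```text
[0.47597819 0.0921194  0.18769804] 18.0 [ 0.00571991  0.1199179  -0.14355435] 0.08511868098288483
coil ux [0.43995973 0.44353721 0.4506423 ] uy [0.20198463 0.21486604 0.22831395] z [0.0806681  0.09818231 0.10202641 0.10309542] 653
```

View pics/w15c.png

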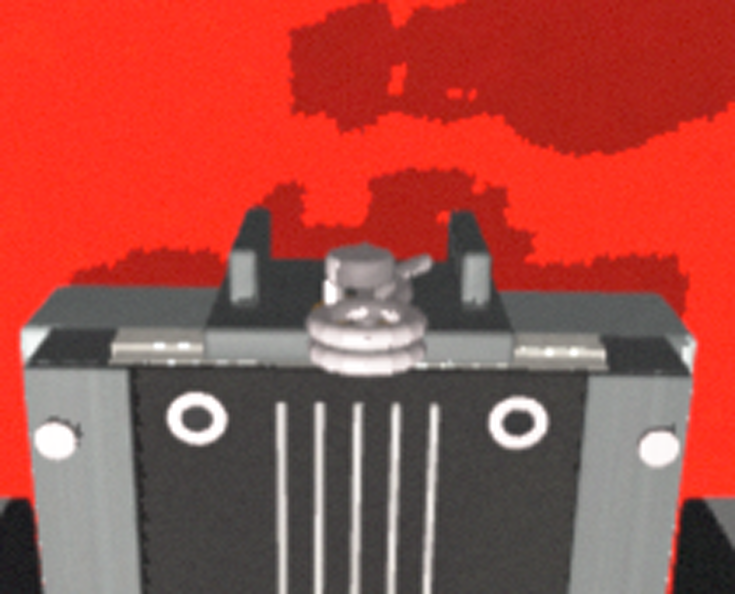

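View pics/s15c.png

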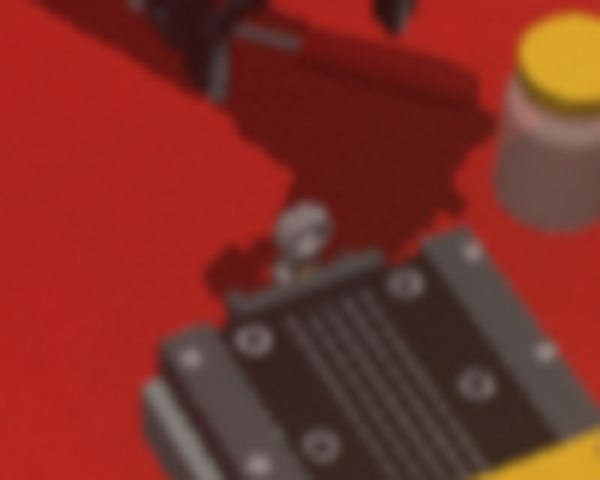

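View pics/t15.png

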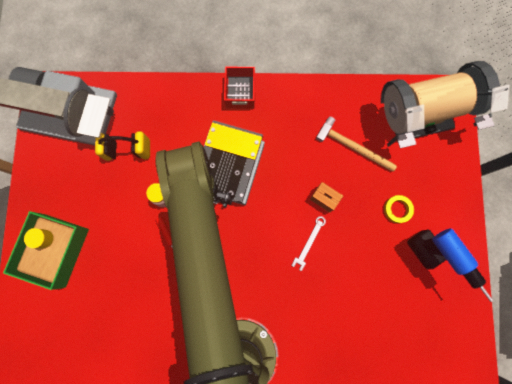

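Run:
```python
from leg import *
for f in('w5','w15'):
    q,d,m=load(f); P=cloud(m,d); UX=P[:,:,:2]@[.9659,-.2588]; UY=P[:,:,:2]@[.2588,.9659]
    k=(abs(abs(UY-.2136)-.05)<.007)&(abs(P[:,:,2]-.066)<.004)&(UX>.43)&(UX<.5); print(f,'plate front',np.percentile(UX[k],[0.5,2]))
    k=(abs(UY-.2136)<.035)&(abs(UY-.2136)>.02)&(abs(P[:,:,2]-.067)<.003)&(UX>.43)&(UX<.462); print('bkt front',np.percentile(UX[k],[0.5,2]))
s=bot.get_state(); print(s['clock'],s['force'],abs(s['joint_velocities']).max())
bot.hand_in()
```

```text
w5 plate front [0.46445525 0.46493507]
bkt front [0.45270113 0.45293829]
w15 plate front [0.46434362 0.46464078]
bkt front [0.45261259 0.45289623]
18.15 [-0.04869229  0.11296734 -0.95968307] 0.0042363916941235286
the job is handed in; nothing more can be done
```

I pulled the plate home, fitted the clip through the draw pin's cross hole, let go and handed the job in at 18.15 s. I can't see the verdict.

**Plate:** I pressed with up to about 20 N and dragged it roughly 40 mm. At the stop the sideways force rose to about 10 N and the tips started to slip. The last check put the plate edge 11.7 mm behind the bracket's front face (12 mm expected at home), the same as before the clip went on.

**Clip:** I lifted it out of the block and pushed it down through the hole. The force peaked at about 9 N, then dropped and turned into a 2.4 N pull down on the tool, so I take it that the bow snapped on.
- **Position after release:** it stands upright, with the bow round the pin and the coil top at about 0.1025 m (about 0.102 expected).
- **Disagreement:** the camera put the middle of the coil about 2 mm forward of the hole and 1.5 mm to the side. The camera sees only its front, so I put most of that down to the view. The limit is 4 mm.
- **Not measured:** I could not read the bow's opening angle.

**Everything else:** the bystanders that could be seen in the last pictures look unmoved. The arm hid the screwdriver in the last top view. The gripper is open and about 10 cm above where it held the clip, touching nothing.

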